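# Load the egg cooker

## Task

Get the egg cooker ready to boil three eggs: seat the empty wire rack in the round white base, then take the three eggs from the wooden stand and stand each one, point down, in a ring of its own in the rack, and last cover them with the clear dome so that it sits level on the base inside its raised lip. Let no egg fall onto the worktop, and leave the patterned mug and the red-capped spice jar where they stand.

Things in the scene. Friction and masses are not known exactly. Their poses are not given: they have to be found in the camera images.
- cooker_base: egg cooker base: white round tub 178 mm wide, fixed, black control panel in front (-x). Origin: centre of its underside. From the middle out: grey metal water pan, radius 65, floor 42 mm above the worktop, for the rack's feet; white ledge at height 50, radius 65 to 82, for the dome's rim; flared lip, inner radius 82 at the ledge, top at height 59
- rack: loose steel wire egg rack, 119 mm wide, 90 g, on three legs. Origin on its axis at foot level. Feet out to radius 60 (5 mm play in the pan). Three egg rings, inner radius 14.5, outer 18, tops 26 mm above the feet, centred 36 mm from the axis at 0, 120, 240 degrees from its x axis. Central stem, 10 mm thick, from 26 mm up, with a black 16 mm ball end 52 to 68 mm above the feet: lift it there
- dome: loose clear plastic dome, rim down: 152 mm outside, wall 4, 85 mm high, 160 g. Black round knob on top, 85 to 115 mm above the rim: 19 mm wide at its waist (95 mm up), 25 mm near its top (111 mm up); grip it with the grasp point about 108 mm up, so that the fingertips clear the dome. Origin: centre of the rim plane, z up. On the base it has 6 mm play inside the lip
- egg_stand: light wooden egg stand, 110 (x) by 160 (y) by 32 mm high, fixed, with six 29 mm holes at x = -25, 25 and y = -50, 0, 50 mm in its frame. Three hold an egg; the hole beside each egg along the stand's x is empty, so fingers fit on the -x and +x side of each egg. Origin: centre of its underside
- egg_brown: brown hen's egg, 44 mm across, 58 mm long, 60 g, stood point down in a hole of the egg stand. Origin at mid-length, z from point to blunt end; widest 4 mm above the origin. In a stand hole or rack ring its origin is 21 mm above the top face (point 8 mm below). Grip across its width, grasp point 4 to 10 mm above the origin
- egg_white: white hen's egg, 44 mm across, 58 mm long, 60 g, stood point down in a hole of the egg stand. Origin at mid-length, z from point to blunt end; widest 4 mm above the origin. In a stand hole or rack ring its origin is 21 mm above the top face (point 8 mm below). Grip across its width, grasp point 4 to 10 mm above the origin
- egg_blue: pale blue-green hen's egg, 44 mm across, 58 mm long, 60 g, stood point down in a hole of the egg stand. Origin at mid-length, z from point to blunt end; widest 4 mm above the origin. In a stand hole or rack ring its origin is 21 mm above the top face (point 8 mm below). Grip across its width, grasp point 4 to 10 mm above the origin
- mug: white mug with a diamond pattern, 86 mm across, 101 mm high; bystander, not to be moved. Origin at the centre of its underside
- spice_jar: glass spice jar with a red cap, 45 mm across, 106 mm high; bystander, not to be moved. Origin at the centre of its underside
There are look-alikes about, which are no part of the job. Of the things shaped like the egg_brown, the brown one is meant.

How it is judged (in metres and radians):
On the way, in this order (a step that is already met when the one before it is completed fails the run):
1. the empty rack stands in the pan of the base (horizontal distance between rack and cooker_base below 0.01 m and z of rack in the frame of cooker_base between 0.038 and 0.046 m and angle between rack's own z axis and vertical below 0.08 rad and horizontal distance between each of egg_brown, egg_white, egg_blue and rack above 0.065 m), for 0.2 s.
2. three eggs stand in the three rings of the seated rack (horizontal distance between rack and cooker_base below 0.01 m and z of rack in the frame of cooker_base between 0.038 and 0.046 m and angle between rack's own z axis and vertical below 0.08 rad and ((x of egg_brown in the frame of rack between 0.026 and 0.046 m and y of egg_brown in the frame of rack between -0.01 and 0.01 m) or (x of egg_brown in the frame of rack between -0.028 and -0.008 m and y of egg_brown in the frame of rack between 0.0212 and 0.0412 m) or (x of egg_brown in the frame of rack between -0.028 and -0.008 m and y of egg_brown in the frame of rack between -0.0412 and -0.0212 m)) and z of egg_brown in the frame of rack between 0.038 and 0.056 m and angle between each of egg_brown, egg_white, egg_blue's own z axis and vertical below 0.45 rad and ((x of egg_white in the frame of rack between 0.026 and 0.046 m and y of egg_white in the frame of rack between -0.01 and 0.01 m) or (x of egg_white in the frame of rack between -0.028 and -0.008 m and y of egg_white in the frame of rack between 0.0212 and 0.0412 m) or (x of egg_white in the frame of rack between -0.028 and -0.008 m and y of egg_white in the frame of rack between -0.0412 and -0.0212 m)) and z of egg_white in the frame of rack between 0.038 and 0.056 m and ((x of egg_blue in the frame of rack between 0.026 and 0.046 m and y of egg_blue in the frame of rack between -0.01 and 0.01 m) or (x of egg_blue in the frame of rack between -0.028 and -0.008 m and y of egg_blue in the frame of rack between 0.0212 and 0.0412 m) or (x of egg_blue in the frame of rack between -0.028 and -0.008 m and y of egg_blue in the frame of rack between -0.0412 and -0.0212 m)) and z of egg_blue in the frame of rack between 0.038 and 0.056 m), for 0.2 s.
3. the dome sits level on the base over the eggs (all of step 2 and horizontal distance between dome and cooker_base below 0.012 m and z of dome in the frame of cooker_base between 0.046 and 0.054 m and angle between dome's own z axis and vertical below 0.06 rad), for 0.2 s.
At the end, for the whole second after the job is handed in: Rack level on the pan floor of the base (axis within 10 mm); each egg point down in a ring of its own (within 10 mm, leaning under 0.45 rad); dome level with its rim on the ledge inside the lip (axis within 12 mm, height within 4 mm, tilt under 0.06 rad); all released and at rest (all of step 3 and linear speed of each of egg_brown, egg_white, egg_blue, rack, dome below 0.03 m/s); the robot touches nothing.
It fails at once if the brown egg falls onto the worktop (height (world z) of egg_brown below 0.03 m).
It fails at once if the white egg falls onto the worktop (height (world z) of egg_white below 0.03 m).
It fails at once if the blue egg falls onto the worktop (height (world z) of egg_blue below 0.03 m).
It fails at once if the mug is displaced by more than 40 mm (distance of mug from where it was at the start of the episode above 0.04 m).
It fails at once if the spice jar is displaced by more than 40 mm (distance of spice_jar from where it was at the start of the episode above 0.04 m).
It also fails if it takes over 134 s, if anything falls off the work surface, if the arm or the gripper's body presses on something with over 40 N, if the wrist force passes 120 N, or if a joint passes its speed limit or range.

## Robot

A 7-joint arm with a two-finger parallel gripper is mounted at the origin on a cart in front of the work surface, level with it; the furniture and walls round the work are solid. World frame = base frame: x ahead of the robot, y to its left, z up, the work surface at z = 0. Lengths are in mm, angles in rad, forces in N, time in s.
With the tool pointing down it reaches from about 400 to 875 mm from the base axis. Payload 4.4 kg.
Tool frame: the origin (TCP) lies midway between the tips of the shut fingers; the grasp point (between the pads) lies 19 mm behind it; z points along the fingers, y is the line along which they close (so a half turn about z gives the same grasp; the last joint's range is limited). The gripper opens to 85 mm and grips with 20 to 120 N. Pads are 22 mm wide; open, the fingers measure 114 mm over their backs; the gripper's body (76 mm by 85 mm) begins 54 mm behind the grasp point. The pads swing forward as they close: fully open they stand 13 mm farther back than shut.
Start: joints at [-1.415, 0.628, 0.038, 1.517, -0.027, 0.996, -0.02], TCP at [142.965, 634.097, 231.313] pointing down, gripper open.
Joint ranges: [-3.06, 3.06], [-0.37, 2.12], [-1.25, 1.32], [0.18, 2.47], [-1.1, 4.24], [0.23, 1.98], [-2.94, 2.94]. Speed limits (rad/s): [2.57, 2.57, 3.14, 3.14, 3.14, 3.14, 3.14].

## Interface

Orientations are given as [roll, pitch, yaw] about the fixed x, y, z axes, in that order (R = Rz(yaw) Ry(pitch) Rx(roll)).
In Python, from cell import ctrl gives the robot as it stands.
- The arm moves only by the shell command python3 -m handwheel 'ROWS'. ROWS is JSON, a list of rows, each a list of 3 entries, a list of its own where there are three numbers: the turn, a rotation vector about the tool's x, y, z in degrees, then the shift along the tool's x, y, z in m, then the closure, from 0 (fully open) to 1 (shut). A call has 1 to 5 rows; each row shifts and turns the commanded pose from where the row before left it, along the tool's axes as they then stand; what a row does not reach is not made up. A row lasts 1/12 s, in which the tool goes at most 41.7 mm and 7.16 degrees, less where a joint would pass 70% of its speed; a pose out of reach is approached as far as the arm can. A call is refused whole if a number of a shift passes 0.0417 or a number of a turn 7.16, either way. A call with a gripper value outside its range is refused whole. The fingers move at their own pace and stop on an object; the grip force is fixed at half the most. Time passes only in rows, so rows that do not move let the fingers close. It gives the time, the measured TCP pose, the force, the opening and the grip force at its end, in the units of the state.
- ctrl.read_state(): the state, without advancing time (a new reading comes with each control period).
- ctrl.get_image(name): name is "side" or "top" or "wrist"; returns a dict with "pixels" (400x640x3 uint8, red, green, blue), "fx", "fy", "cx", "cy" (pixels), "pose" (4x4, takes a point from camera to world coordinates); the wrist camera has in their place "T_tool_cam" (4x4, takes a point from camera to tool coordinates, whose origin is the TCP and whose axes are the flange's). Camera axes: x right, y up, looking along -z (the intrinsics and any distortion apply to the point x, -y, -z); pixel columns grow to the right and rows downward; lengths in mm; the calibration is good to about 2 mm. A picture is of the moment at which its call begins: read the wrist's pose just before it. There is no depth.
- ctrl.finish_job(): hands the job in; it is judged then, once.
The state is a dict: "clock": time; "qpos": joint angles; "qd": joint speeds; "tau": joint torques, N m; "eef_pos": TCP position; "tool_rot": TCP orientation; "force": force on the tool from outside, world axes, zero at the start; "torque": the same for the moment, N m; "width": finger opening in mm; "gripper_force": force on a finger pad.
Only numpy, scipy, OpenCV 4.12 (cv2) and the standard library are available. Lean on these libraries where they do the work, as an engineer would, in place of code of your own. Each camera call takes 0.05 s, during which the arm holds its last target. There are 200 camera calls.

## Working session

There is one attempt and no reset: what is moved stays moved. The work goes in short steps, Python scripts to look and compute and a shell command to move; the robot and the scene stay as the last step left them, time stands still between calls to the robot, and variables do not carry over. Pictures are saved under pics/ and viewed, at most 14 in all, crops included, and the job is handed in when it is done.

```bash
mkdir -p pics; ls; python3 - <<'E'
from cell import ctrl
import cv2,numpy as np
s=ctrl.read_state();print(s)
for n in ["top","side"]:
    d=ctrl.get_image(n);cv2.imwrite(f"pics/{n}0.png",d["pixels"][:,:,::-1])
    print(n,{k:(np.round(v,3).tolist() if k=='pose' else v) for k,v in d.items() if k!="pixels"})
E
```

```text
pics
{'clock': 0.0, 'qpos': array([-1.41478226,  0.62934553,  0.03847074,  1.51838376, -0.02699183,
        0.99627055, -0.01999971]), 'qd': array([ 0.00022153, -0.00183713, -0.00081968, -0.00028377, -0.00130291,
       -0.00018005, -0.00060695]), 'tau': array([-1.55714724e-04, -5.63381946e+01,  1.22633033e+00, -1.93443024e+01,
        1.09717279e-02,  1.04583896e-02,  1.26226684e-05]), 'eef_pos': array([142.85329664, 633.46838449, 230.38495673]), 'tool_rot': array([-3.13970490e+00,  4.88564735e-05,  2.91975972e+00]), 'force': array([0.43446029, 0.47611732, 0.14490796]), 'torque': array([ 0.01199598, -0.02833749,  0.00315082]), 'gripper_force': 0.0, 'width': 85.57393228875716}
top {'fx': 520.6899428435922, 'fy': 520.6899428435922, 'cx': 324.8952573894263, 'cy': 205.2116002925958, 'pose': [[-0.208, 0.779, -0.592, -542.201], [-0.978, -0.168, 0.122, 172.754], [-0.005, 0.605, 0.797, 1449.177], [0.0, 0.0, 0.0, 1.0]]}
side {'fx': 398.1745033664751, 'fy': 398.1745033664751, 'cx': 319.76032217378116, 'cy': 201.07550994536254, 'pose': [[0.229, 0.69, -0.687, -408.102], [-0.973, 0.17, -0.153, -221.822], [0.011, 0.703, 0.711, 964.849], [0.0, 0.0, 0.0, 1.0]]}
```

View pics/top0.png

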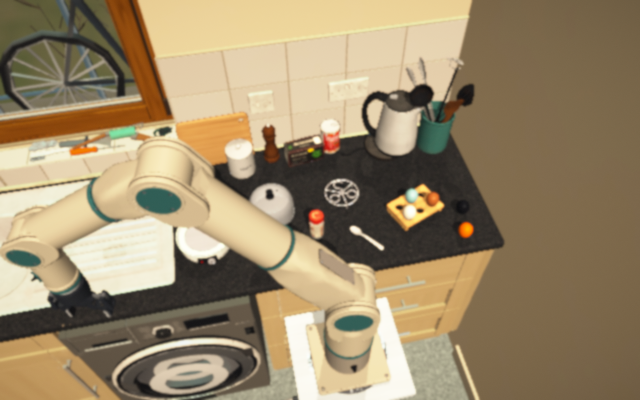

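View pics/side0.png

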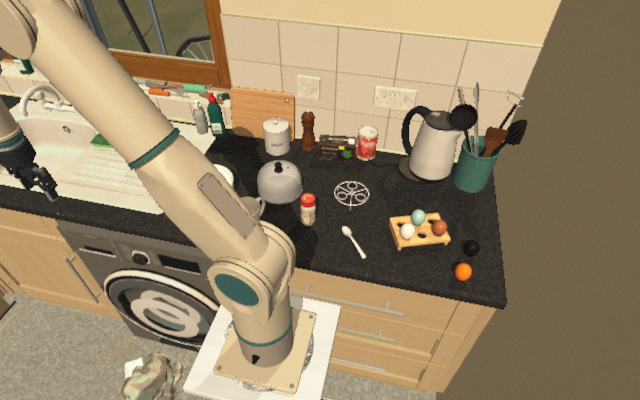

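The candidates in the top picture:
- **Eggs in the stand:** brown (433,199), white (410,212) and blue (411,195).
- **Look-alikes:** orange ball (466,230) and black ball (462,207).
- **Rack:** (342,192). The spoon and spatulas can't be mistaken for it.
- **Dome:** (272,205), which the lidded white canister (240,158) resembles.
- **Base:** (203,240), partly hidden by the arm.
- **Spice jar:** (317,222), with a red can (331,135) as its look-alike.
- **Mug:** behind the arm, near (245,207) in the side picture.

Next I convert these to positions and take close crops.

```bash
cat > h.py <<'E'
from cell import ctrl
import cv2,numpy as np
from scipy.spatial.transform import Rotation as Ro
def Rt(s): return Ro.from_euler('xyz',s["tool_rot"]).as_matrix()
def grab(n):
    s=ctrl.read_state(); d=ctrl.get_image(n)
    if n=="wrist":
        T=np.eye(4);T[:3,:3]=Rt(s);T[:3,3]=s["eef_pos"]
        d["pose"]=T@d["T_tool_cam"]
    d["pose"]=np.array(d["pose"]);return d
def unp(d,u,v,z):
    r=d["pose"][:3,:3]@np.array([(u-d["cx"])/d["fx"],-(v-d["cy"])/d["fy"],-1]);c=d["pose"][:3,3]
    return np.round(c+r*(z-c[2])/r[2],1)
def proj(d,p):
    q=np.linalg.inv(d["pose"])@np.append(p,1);return np.round([d["cx"]-d["fx"]*q[0]/q[2],d["cy"]+d["fy"]*q[1]/q[2]],1)
def crop(d,u,v,w,h,k,name):
    cv2.imwrite("pics/"+name,cv2.resize(d["pixels"][v:v+h,u:u+w,::-1],None,fx=k,fy=k,interpolation=cv2.INTER_CUBIC))
def delta(p,s=None):
    "world displacement to p (TCP, mm) in tool axes, m"
    s=s or ctrl.read_state();return np.round(Rt(s).T@(np.array(p)-s["eef_pos"])/1000,4)
E
python3 - <<'E'
from h import *
t=grab("top");s=grab("side")
print(t.keys())
for n,a,b,z in [("rack",(342,192),(351,194),26),("domeknob",(269,194),(279,168),110),("brown",(433,199),(440,228),57),("white",(410,212),(408,232),57),("blue",(411,195),(418,217),57),("jarcap",(317,215),(308,200),100),("base",(203,243),None,50),("mug",None,(245,207),95)]:
    print(n,a and unp(t,*a,z),b and unp(s,*b,z))
print(proj(t,ctrl.read_state()["eef_pos"]))
a=cv2.resize(t["pixels"][140:280,160:500],None,fx=2.3,fy=2.3,interpolation=2)
cv2.imwrite("pics/c1.png",a[:,:,::-1])
crop(s,200,140,290,130,2.7,"c2.png")
E
```

```text
dict_keys(['pixels', 'fx', 'fy', 'cx', 'cy', 'pose'])
rack [ 559.9 -115.6   26. ] [ 557.1 -114.4   26. ]
domeknob [537.4 137.6 110. ] [534.6 127.4 110. ]
brown [ 441.2 -403.3   57. ] [ 444.7 -405.1   57. ]
white [ 405.3 -310.7   57. ] [ 405.7 -312.1   57. ]
blue [ 473.5 -335.9   57. ] [ 474.4 -337.6   57. ]
jarcap [427.6  -0.8 100. ] [423.4   0.5 100. ]
base [431.8 371.6  50. ] None
mug None [353.7 179.   95. ]
[ 93.2 316. ]
```

View pics/c1.png

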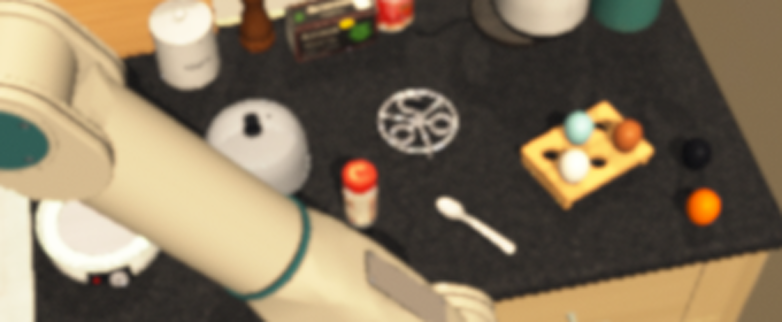

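View pics/c2.png

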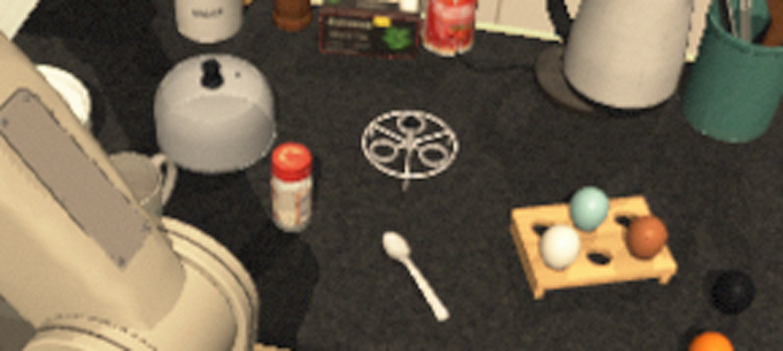

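The pictures give rough positions:
- **Rack:** (558,-115).
- **Dome:** about (536,133).
- **Base:** about (445,370).
- **Stand:** yaw about 22°. The brown and white eggs are on one row and blue is on the other.
- **Spice jar:** (425,0), clear of the route.

First I turn to yaw 112° and move above the base for a wrist look.

```bash
python3 -m handwheel '[[[0,0,6.875],[0,0,-0.01],0],[[0,0,6.875],[0,0,-0.01],0],[[0,0,6.875],[0,0,-0.01],0],[[0,0,6.875],[0,0,-0.01],0],[[0,0,6.875],[0,0,-0.01],0]]'
python3 -m handwheel '[[[0,0,6.875],[0,0,-0.01],0],[[0,0,6.875],[0,0,-0.01],0],[[0,0,6.875],[0,0,-0.01],0],[[0,0,0],[-0.037,0.0135,0],0],[[0,0,0],[-0.037,0.0135,0],0]]'
python3 -m handwheel '[[[0,0,0],[-0.037,0.0135,0],0],[[0,0,0],[-0.037,0.0135,0],0],[[0,0,0],[-0.037,0.0135,0],0],[[0,0,0],[-0.037,0.0135,0],0],[[0,0,0],[-0.037,0.0135,0],0]]'
python3 -m handwheel '[[[0,0,0],[-0.037,0.0135,0],0],[[0,0,0],[-0.037,0.0135,0],0],[[0,0,0],[-0.037,0.0135,0],0],[[0,0,0],[0,0,0],0],[[0,0,0],[0,0,0],0]]'
python3 - <<'E'
from h import *
s=ctrl.read_state();print(s["eef_pos"],s["tool_rot"],s["qpos"])
w=grab("wrist");print(np.round(w["T_tool_cam"],3).tolist(),w["fx"],w["cx"],w["cy"])
print(proj(w,[445,370,50]))
cv2.imwrite("pics/w1.png",w["pixels"][:,:,::-1])
E
```

```text
clock: 0.62
eef_pos: [142.9, 633.9, 281.5]
tool_rot: [-3.141, 0.0, 2.314]
force: [0.0, 0.3, 0.9]
width: 85.4
gripper_force: 0.0
clock: 1.03
eef_pos: [194.1, 576.9, 311.1]
tool_rot: [3.141, -0.001, 1.965]
force: [1.9, -0.3, -0.2]
width: 85.6
gripper_force: 0.0
clock: 1.45
eef_pos: [329.5, 428.7, 311.3]
tool_rot: [-3.142, -0.0, 1.96]
force: [0.4, -0.3, 0.3]
width: 85.0
gripper_force: 0.0
clock: 1.87
eef_pos: [410.1, 340.5, 311.5]
tool_rot: [3.141, 0.001, 1.954]
force: [-1.3, 1.3, -0.6]
width: 85.1
gripper_force: 0.0
[410.0761899  340.45970122 311.46338096] [3.14121258e+00 6.22491406e-04 1.95370501e+00] [-1.00951121  0.39188909  0.37753435  1.74193931 -0.16331274  1.03855291
 -0.19191176]
[[0.0, 0.96, 0.28, 70.244], [1.0, -0.001, 0.001, 1.748], [0.001, 0.28, -0.96, -141.801], [0.0, 0.0, 0.0, 1.0]] 286.8648300030476 314.19337402105174 200.6449112568144
[344.1 158.3]
```

View pics/w1.png

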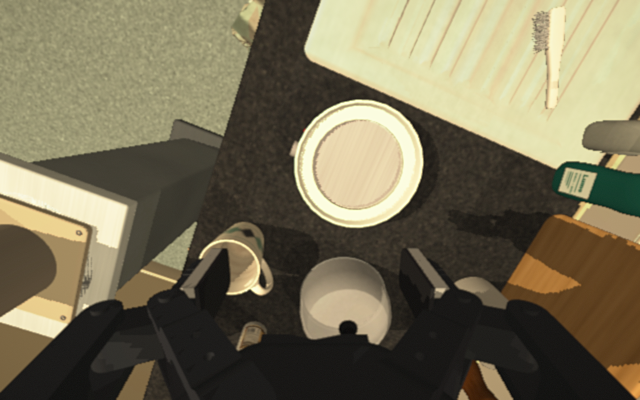

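The wrist picture shows the empty base at (359,163), the dome with its knob at (348,327) and the mug at (238,262). I fit the base ellipse and work out the move to the rack.

```bash
python3 - <<'E'
from h import *
w=grab("wrist");im=w["pixels"].astype(int)
m=(im.min(2)>200).astype(np.uint8);m[:, :285]=0;m[:,435:]=0;m[:90]=0;m[240:]=0
m=cv2.morphologyEx(m,cv2.MORPH_OPEN,np.ones((3,3)))
cs,hi=cv2.findContours(m,cv2.RETR_CCOMP,cv2.CHAIN_APPROX_NONE)
for c,h in zip(cs,hi[0]):
    if len(c)>100:
        e=cv2.fitEllipse(c);print(e,h[3]); print([unp(w,*e[0],z) for z in (50,59)])
def circ(p,r): return np.round(np.mean([proj(w,[p[0]+r*np.cos(a),p[1]+r*np.sin(a),p[2]]) for a in np.linspace(0,6.28,60)],0),1)
print(unp(w,348,327,105),"mug",unp(w,233,265,100))
E
```

```text
((358.9811706542969, 165.31336975097656), (108.43559265136719, 115.99946594238281), 40.90929412841797) -1
[array([466.3, 371.3,  50. ]), array([464.5, 372.1,  59. ])]
((357.8514099121094, 166.22438049316406), (90.28768157958984, 94.42595672607422), 48.26713943481445) 0
[array([465.4, 369.5,  50. ]), array([463.6, 370.4,  59. ])]
[538.9 156.  105. ] mug [353.6 185.4 100. ]
```

```bash

python3 -m handwheel '[[[0,0,0],[-0.0394,-0.0053,0.002],0],[[0,0,0],[-0.0394,-0.0053,0.002],0],[[0,0,0],[-0.0394,-0.0053,0.002],0],[[0,0,0],[-0.0394,-0.0053,0.002],0],[[0,0,0],[-0.0394,-0.0053,0.002],0]]' >/dev/null
python3 -m handwheel '[[[0,0,0],[-0.0394,-0.0053,0.002],0],[[0,0,0],[-0.0394,-0.0053,0.002],0],[[0,0,0],[-0.0394,-0.0053,0.002],0],[[0,0,0],[-0.0394,-0.0053,0.002],0],[[0,0,0],[-0.0394,-0.0053,0.002],0]]' >/dev/null
python3 -m handwheel '[[[0,0,0],[-0.0394,-0.0053,0.002],0],[[0,0,0],[-0.0394,-0.0053,0.002],0],[[0,0,0],[-0.0394,-0.0053,0.002],0],[[0,0,0],[0,0,0],0],[[0,0,0],[0,0,0],0]]'
python3 - <<'E'
from h import *
w=grab("wrist");t=grab("top");s=grab("side")
cv2.imwrite("pics/t2.png",t["pixels"][:,:,::-1]);cv2.imwrite("pics/s2.png",s["pixels"][:,:,::-1])
a=np.vstack([np.hstack([cv2.resize(t["pixels"][170:300,150:310],(400,325)),cv2.resize(s["pixels"][130:260,180:340],(400,325))]),
 np.hstack([cv2.resize(w["pixels"],(400,250)),np.zeros((250,400,3),np.uint8)])])
cv2.imwrite("pics/m2.png",a[:,:,::-1]);cv2.imwrite("pics/w2.png",w["pixels"][:,:,::-1])
np.savez("m2.npz",tp=t["pose"],sp=s["pose"],wp=w["pose"])
E
```

```text
clock: 3.22
eef_pos: [539.0, -158.0, 284.7]
tool_rot: [-3.141, 0.0, 1.958]
force: [-0.4, 0.2, -0.2]
width: 85.4
gripper_force: 0.0
```

View pics/m2.png

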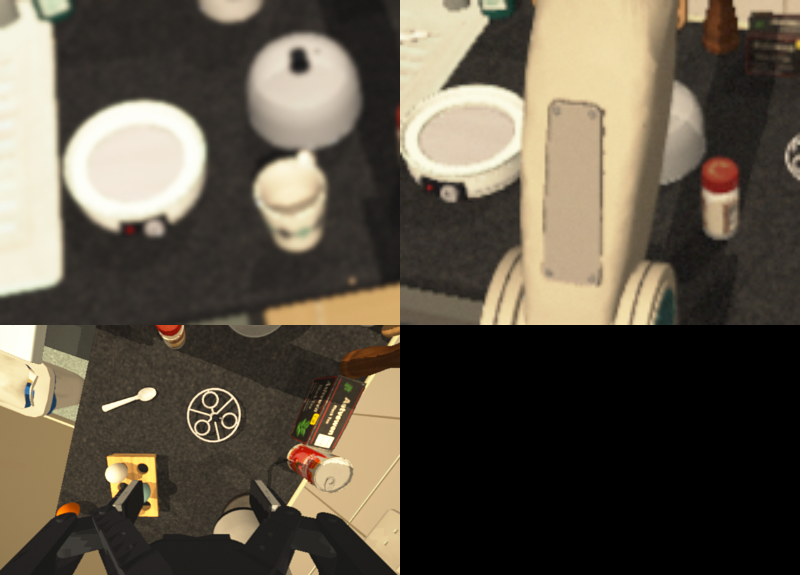

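View pics/w2.png

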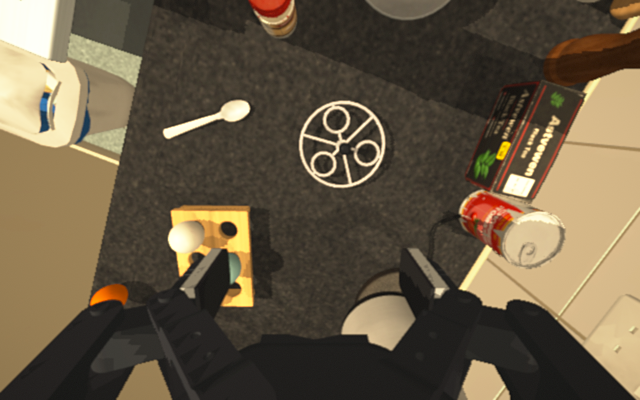

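The picture shows the rack in the wrist view with its outer ring at (342,144), three rings at (337,121), (324,164) and (368,152), and a dark ball at (349,149). In the top view the base pan is at (204,235) and the knob at (270,195).

```bash
python3 - <<'E'
from h import *
w=grab("wrist");t=grab("top")
C=np.mean([unp(w,u,v,26) for u,v in [(337,121),(324,164),(368,152)]],0)
print("rack",C,"ball",unp(w,349,149,60), [np.round(unp(w,u,v,26)-C,1) for u,v in [(337,121),(324,164),(368,152)]])
g=w["pixels"].min(2)
m=(g>120).astype(np.uint8);m[:,:290]=0;m[:,395:]=0;m[:95]=0;m[195:]=0
c=max(cv2.findContours(m,cv2.RETR_EXTERNAL,cv2.CHAIN_APPROX_NONE)[0],key=len);e=cv2.fitEllipse(c);print(e,unp(w,*e[0],26),[np.linalg.norm(unp(w,e[0][0]+e[1][1]/2,e[0][1],z)-unp(w,*e[0],z)) for z in (0,13,26)])
im=t["pixels"].astype(int);m=(im.min(2)>150).astype(np.uint8);m[:205]=0;m[275:]=0;m[:,:175]=0;m[:,236:]=0
cs,hi=cv2.findContours(m,cv2.RETR_CCOMP,cv2.CHAIN_APPROX_NONE)
for c in cs:
    if len(c)>60:
        e=cv2.fitEllipse(c);print("top base",np.round(e[0],1),e[1],unp(t,*e[0],50),unp(t,*e[0],59))
# pan by colour
m=((im[:,:,0]-im[:,:,2]>0)&(abs(im.sum(2)/3-205)<22)).astype(np.uint8)
for p in [(465,370,50),(450,370,50)]:print(p,proj(t,p))
print("knob",unp(t,270,195,105))
d=delta([*C[:2],120]);print("move",d)
E
```

```text
rack [ 564.6 -108.6   26. ] ball [ 568.9 -107.4   60. ] [array([-21. ,  27.2,   0. ]), array([-14.4, -33. ,   0. ]), array([35.4,  5.8,  0. ])]
((340.4883117675781, 146.9434051513672), (84.02430725097656, 86.27096557617188), 32.66092300415039) [ 561.9 -111.1   26. ] [np.float64(63.346191677163986), np.float64(61.377031534605884), np.float64(59.53855893452578)]
top base [203.9 234.7] (48.21805191040039, 56.6075439453125) [463.6 366.7  50. ] [457.1 365.4  59. ]
(465, 370, 50) [202.8 234.5]
(450, 370, 50) [203.1 238.3]
knob [536.5 134.9 105. ]
move [0.0324 0.0411 0.1653]
```

```bash

python3 -m handwheel '[[[0,0,0],[0.016,0.0195,0.03],0],[[0,0,0],[0.0157,0.0195,0.03],0],[[0,0,0],[0,0,0.035],0],[[0,0,0],[0,0,0.035],0],[[0,0,0],[0,0,0.035],0]]' >/dev/null
python3 -m handwheel '[[[0,0,0],[0,0,0.03],0],[[0,0,0],[0,0,0.025],0],[[0,0,0],[0,0,0.015],0],[[0,0,0],[0,0,0.0087],0],[[0,0,0],[0,0,0],0]]'
python3 -m handwheel '[[[0,0,0],[0,0,0],1],[[0,0,0],[0,0,0],1],[[0,0,0],[0,0,0],1],[[0,0,0],[0,0,0],1],[[0,0,0],[0,0,0],1]]'
python3 -m handwheel '[[[0,0,0],[0,0,0],1],[[0,0,0],[0,0,0],1],[[0,0,0],[0,0,0],1],[[0,0,0],[0,0,0],1],[[0,0,0],[0,0,0],1]]'
```

```text
clock: 4.3
eef_pos: [561.8, -111.4, 40.1]
tool_rot: [-3.139, -0.002, 1.962]
force: [-0.6, 0.2, 0.2]
width: 85.6
gripper_force: 0.0
clock: 4.72
eef_pos: [563.4, -113.0, 42.5]
tool_rot: [3.14, 0.001, 1.96]
force: [1.4, -0.1, -0.7]
width: 25.5
gripper_force: 0.0
clock: 5.13
eef_pos: [562.7, -113.2, 41.9]
tool_rot: [-3.142, -0.0, 1.96]
force: [-0.8, -0.6, 5.9]
width: 13.0
gripper_force: 58.5
```

```bash

python3 -m handwheel '[[[0,0,0],[0,0,-0.01],1],[[0,0,0],[0,0,-0.02],1],[[0,0,0],[0,0,-0.03],1],[[0,0,0],[0,0,-0.04],1],[[0,0,0],[0,0,-0.04],1]]' >/dev/null
python3 -m handwheel '[[[0,0,0],[0,0,-0.02],1],[[0,0,0],[0,0,-0.01],1],[[0,0,0],[0,0,0],1],[[0,0,0],[0,0,0],1],[[0,0,0],[0,0,0],1]]'
python3 - <<'E'
from h import *
w=grab("wrist");t=grab("top");s=grab("side")
a=np.vstack([cv2.resize(w["pixels"],(640,400)),np.hstack([cv2.resize(t["pixels"][140:240,290:418],(320,200),interpolation=2),cv2.resize(s["pixels"][100:230,270:478],(320,200),interpolation=2)])])
cv2.imwrite("pics/m3.png",a[:,:,::-1])
E
```

```text
clock: 5.97
eef_pos: [561.5, -112.3, 209.7]
tool_rot: [-3.139, -0.002, 1.96]
force: [0.4, -0.6, -1.0]
width: 13.1
gripper_force: 58.6
```

View pics/m3.png

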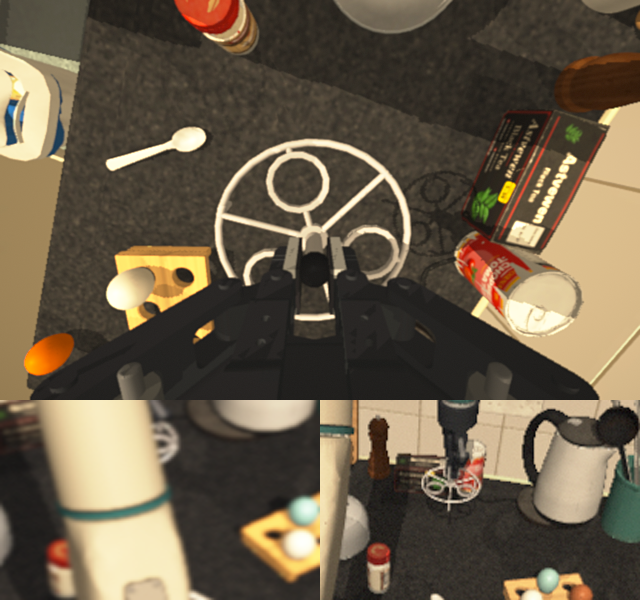

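The rack hangs from its ball in the wrist view: ball at (315,268), outer ring from x=216 to 410 with its top at y=140, free ring at (298,181). I fit its pose in the tool frame.

```bash
python3 - <<'E'
from h import *
from scipy.optimize import least_squares
w=grab("wrist");w["pose"]=np.array(w["T_tool_cam"])
g=w["pixels"].min(2);m=(g>150).astype(np.uint8)
# outer boundary pts of big ring, radial search from outside
pts=[]
for a in np.radians(np.r_[150:345:5]):
    for r in np.arange(125,70,-.5):
        u,v=313+r*np.cos(a),235+r*np.sin(a)
        if m[int(round(v)),int(round(u))]: pts.append((u,v));break
pts=np.array(pts);print(len(pts))
cs=cv2.findContours(m[150:215,265:332].copy(),cv2.RETR_EXTERNAL,cv2.CHAIN_APPROX_NONE)
ring=np.array([(298,152.5),(267,182),(329,181),(298,213)])
def model(p):
    R=Ro.from_rotvec([p[2],p[3],0]).as_matrix();o=np.array([p[0],p[1],-19+p[4]])+0 # ball centre offset
    return R,o
def res(p):
    R,o=model(p);K=np.linalg.inv(w["pose"]);out=[]
    th=np.linspace(0,2*np.pi,181);c=np.array([59.5*np.cos(th),59.5*np.sin(th),0*th+34])
    q=(R@c).T+o;q=np.c_[q,np.ones(len(q))]@K.T
    uv=np.c_[w["cx"]-w["fx"]*q[:,0]/q[:,2],w["cy"]+w["fy"]*q[:,1]/q[:,2]]
    d=np.min(np.linalg.norm(pts[:,None]-uv[None],axis=2),1);return d
def res2(p): return np.r_[res(p),p[:2]/8,p[4]/5,p[2:4]/0.1]
f=least_squares(res2,[0,0,0.001,0.001,0],loss="soft_l1",diff_step=1e-3);print(np.round(f.x,3),np.round(res(f.x).mean(),2),np.round(res([0]*5).mean(),2))
R,o=model(f.x);K=w
print("origin(feet) tool",R@[0,0,60]+o,"axis",R[:,2])
# ring centre direction: intersect pixel w/ plane z=o+34
r=w["pose"][:3,:3]@np.array([(298-w["cx"])/w["fx"],-(181.5-w["cy"])/w["fy"],-1]);c=w["pose"][:3,3];P=R@[0,0,34]+o
p=c+r*((P-c)@R[:,2])/(r@R[:,2]);print("ring in tool",p-P,np.degrees(np.arctan2(*(p-P)[[1,0]])))
E
```

```text
39
[-0.049 -0.102 -0.034 -0.03   0.132] 1.76 3.14
origin(feet) tool [-1.85310976  1.94133236 41.06981791] axis [-0.03006534  0.03405081  0.99896778]
ring in tool [36.33047472 -8.61713297  1.38714037] -13.343266101909546
```

```bash

python3 -m handwheel '[[[0,0,0],[0.0162,0.003,0],1],[[0,0,0],[0.0322,0.0061,0],1],[[0,0,0],[0.0322,0.0061,0],1],[[0,0,0],[0.0322,0.0061,0],1],[[0,0,0],[0.0322,0.0061,0],1]]' >/dev/null
python3 -m handwheel '[[[0,0,0],[0.0322,0.0061,0],1],[[0,0,0],[0.0322,0.0061,0],1],[[0,0,0],[0.0322,0.0061,0],1],[[0,0,0],[0.0322,0.0061,0],1],[[0,0,0],[0.0322,0.0061,0],1]]' >/dev/null
python3 -m handwheel '[[[0,0,0],[0.0322,0.0061,0],1],[[0,0,0],[0.0322,0.0061,0],1],[[0,0,0],[0.0322,0.0061,0],1],[[0,0,0],[0.0322,0.0061,0],1],[[0,0,0],[0.0322,0.0061,0],1]]' >/dev/null
python3 -m handwheel '[[[0,0,0],[0.0162,0.003,0],1],[[0,0,0],[0,0,0],1],[[0,0,0],[0,0,0],1],[[0,0,0],[0,0,0],1],[[0,0,0],[0,0,0],1]]'
python3 - <<'E'
from h import *
print(delta([462.7,369,90]))
w=grab("wrist");t=grab("top");s=grab("side")
im=t["pixels"].astype(int)
a=np.vstack([cv2.resize(w["pixels"],(640,400)),np.hstack([cv2.resize(t["pixels"][180:280,150:278],(320,200),interpolation=2),cv2.resize(s["pixels"][100:230,140:348],(320,200),interpolation=2)])])
cv2.imwrite("pics/m4.png",a[:,:,::-1])
E
```

```text
clock: 7.83
eef_pos: [464.8, 366.9, 211.4]
tool_rot: [-3.141, 0.001, 1.957]
force: [0.0, -0.0, -1.0]
width: 13.1
gripper_force: 58.6
[ 0.0029 -0.001   0.1214]
```

View pics/m4.png

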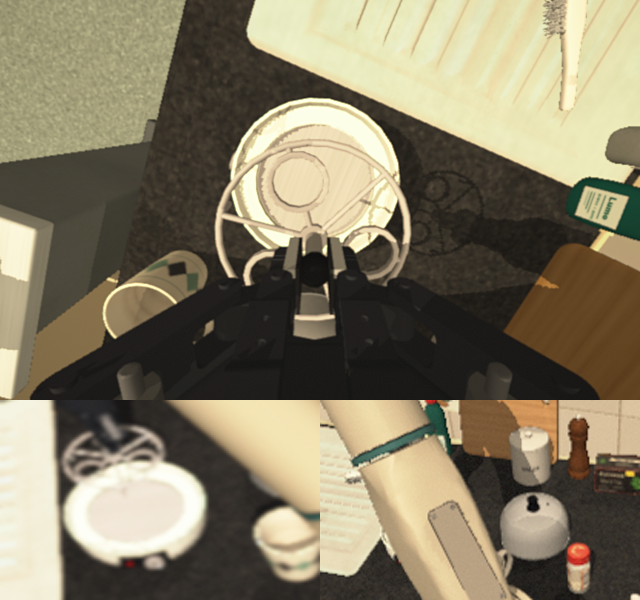

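The rack hangs above the base. In the wrist view the lip spans x=231 to 398, with its top edge at y=98. I check the base centre against these edges.

```bash
python3 - <<'E'
from h import *
from scipy.optimize import least_squares
w=grab("wrist");im=w["pixels"].astype(int)
m=(im.min(2)>160)
pts=[]
for a in np.radians(np.r_[205:330:4]):
    for r in np.arange(110,70,-.5):
        u,v=315+r*np.cos(a),182+r*np.sin(a)
        if not m[int(round(v)),int(round(u))]: continue
        pts.append((u,v));break
pts=np.array(pts)
th=np.linspace(0,2*np.pi,361)
def res(p,r=89,z=59):
    uv=np.array([proj(w,[p[0]+r*np.cos(a),p[1]+r*np.sin(a),z]) for a in th]);return np.min(np.linalg.norm(pts[:,None]-uv[None],axis=2),1)
for r in (87,89):
    f=least_squares(lambda p:res(p,r),[464,369],loss="soft_l1",diff_step=1e-3);print(r,f.x,res(f.x,r).mean())
E
```

```text
87 [473.04460401 392.02135485] 7.230160643777011
89 [474.62934039 389.52457871] 7.242626614398093
```

```bash
python3 - <<'E'
from h import *
w=grab("wrist")
for c in [(464,368.5),(464,372),(468,368.5)]:
  for r,z in [(89,59),(65,50)]:
    uv=np.array([proj(w,[c[0]+r*np.cos(a),c[1]+r*np.sin(a),z]) for a in np.linspace(0,6.28,361)]);print(c,r,"left",uv[uv[:,0].argmin()],"right",uv[uv[:,0].argmax()],"top",uv[uv[:,1].argmin()])
g=w["pixels"].min(2)
print("row165 L",g[165,222:262:2],"R",g[165,385:410:2]);print("col 315",g[90:110:1,315]);print("col315 pan",g[118:140:1,315])
E
```

```text
(464, 368.5) 89 left [227.8 177.8] right [397.4 180.1] top [316.1  95.8]
(464, 368.5) 65 left [252.6 177.1] right [372.7 182.8] top [315.1 121.4]
(464, 372) 89 left [228.8 174.8] right [398.9 178.5] top [315.9  92.2]
(464, 372) 65 left [253.6 175.2] right [374.1 179.9] top [316.4 118.1]
(468, 368.5) 89 left [231.5 177.8] right [400.8 181.5] top [316.7  97.4]
(468, 368.5) 65 left [256.1 179.5] right [376.1 183.2] top [317.6 122.9]
row165 L [ 36  35  41  55 140 191 237 154 101 105 154 155 176 183 157 119 131 215
 146 130] R [234 233 183 184 195 232 153  25  33  31  27  31  33]
col 315 [ 42  41  40  39  37  36  37  32  41 123 221 239 230 170 131 124 133 184
 229 235]
col315 pan [232 232 232 232 233 232 215 173 173 188 191 189 188 188 186 184 185 186
 187 189 182 151]
```

```bash

python3 -m handwheel '[[[0,0,0],[0,-0.001,0.03],1],[[0,0,0],[0,0,0.03],1],[[0,0,0],[0,0,0.02],1],[[0,0,0],[0,0,0.015],1],[[0,0,0],[0,0,0.01],1]]'
python3 -m handwheel '[[[0,0,0],[0,0,0.008],1],[[0,0,0],[0,0,0.006],1],[[0,0,0],[0,0,0.004],1],[[0,0,0],[0,0,0.003],1],[[0,0,0],[0,0,0],1]]'
```

```text
clock: 8.5
eef_pos: [462.5, 367.7, 104.9]
tool_rot: [-3.139, 0.001, 1.959]
force: [-0.0, 0.5, -0.7]
width: 12.9
gripper_force: 58.6
clock: 8.92
eef_pos: [463.3, 368.4, 85.6]
tool_rot: [3.141, -0.0, 1.96]
force: [-0.6, -1.0, -1.1]
width: 13.2
gripper_force: 58.6
```

```bash

python3 -m handwheel '[[[0,0,0],[0,0,0.0015],1],[[0,0,0],[0,0,0],1],[[0,0,0],[0,0,0.001],1],[[0,0,0],[0,0,0],1],[[0,0,0],[0,0,0],1]]'
python3 -m handwheel '[[[0,0,0],[0,0,0],0.8],[[0,0,0],[0,0,0],0.6],[[0,0,0],[0,0,0],0.4],[[0,0,0],[0,0,0],0.2],[[0,0,0],[0,0,0],0]]'
python3 -m handwheel '[[[0,0,0],[0,0,0],0],[[0,0,0],[0,0,-0.04],0],[[0,0,0],[0,0,-0.04],0],[[0,0,0],[0,0,-0.04],0],[[0,0,0],[0,0,-0.04],0]]'
python3 -m handwheel '[[[0,0,0],[0,0,-0.03],0],[[0,0,0],[-0.0333,0,0],0],[[0,0,0],[-0.0333,0,0],0],[[0,0,0],[0,0,0],0],[[0,0,0],[0,0,0],0]]'
python3 - <<'E'
from h import *
w=grab("wrist");s=grab("side");t=grab("top")
a=np.vstack([cv2.resize(w["pixels"][60:300,200:520],(800,600))])
cv2.imwrite("pics/m5.png",a[:,:,::-1])
E
```

```text
clock: 9.33
eef_pos: [463.2, 368.8, 83.9]
tool_rot: [3.141, -0.001, 1.96]
force: [-1.9, -0.2, 5.7]
width: 12.9
gripper_force: 59.1
clock: 9.75
eef_pos: [463.3, 368.3, 82.9]
tool_rot: [-3.142, 0.0, 1.96]
force: [0.3, 0.3, 0.3]
width: 65.0
gripper_force: 0.0
clock: 10.17
eef_pos: [463.0, 368.0, 244.7]
tool_rot: [-3.141, 0.001, 1.959]
force: [1.2, 1.7, 0.9]
width: 85.6
gripper_force: 0.0
clock: 10.58
eef_pos: [489.5, 304.3, 273.6]
tool_rot: [3.141, 0.001, 1.955]
force: [-0.3, 0.6, 0.2]
width: 85.5
gripper_force: 0.0
```

View pics/m5.png

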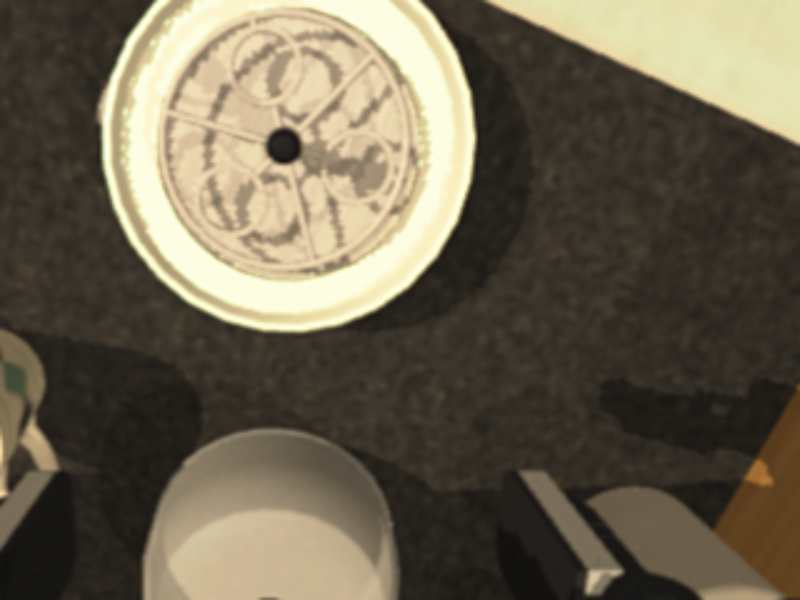

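The rack is seated. In full-frame wrist pixels the rings are at (307,87), (294,140) and (344,126), with the ball at (313.6,118.4).

```bash
python3 - <<'E'
from h import *
w=grab("wrist")
P=np.array([unp(w,u,v,68) for u,v in [(306.8,86.8),(294,140),(344,126)]]);C=P.mean(0)
print(P,C,"ball",unp(w,313.6,118.4,102),"outer",unp(w,314.8,115.6,68))
d=P-C;a=np.degrees(np.arctan2(d[:,1],d[:,0]));print(a,np.hypot(d[:,0],d[:,1]))
print("knob region predicted",proj(w,[536,135,108]), "lip", [unp(w,u,v,59) for u,v in [(200+102/2.5,60+130/2.5),(200+475/2.5,60+140/2.5),(200+290/2.5,60+331/2.5)]])
# stand look pose
print(delta([400,-400,270]))
E
```

```text
[[441.9 400.4  68. ]
 [449.9 340.1  68. ]
 [498.2 377.3  68. ]] [463.33333333 372.6         68.        ] ball [462.1 371.9 102. ] outer [462.2 375.1  68. ]
[ 127.63162001 -112.456939      7.67715038] [35.10310211 35.16680885 35.18201877]
knob region predicted [296.4 321.1] lip [array([379.5, 345.5,  59. ]), array([544.9, 408.8,  59. ]), array([499.5, 288.6,  59. ])]
[-0.6212 -0.3509  0.0025]
```

```bash
python3 - <<'E'
from h import *
w=grab("wrist");w["pose"]=np.array(w["T_tool_cam"])
for z in (-25,-19,-15): print(z,unp(w,315,268,z))
print(proj(w,[0,0,-19]))
# rack outer ring centre, extents from m3: left 216,right 410
E
```

```text
-25 [  4.2   2.  -25. ]
-19 [  0.8   2.  -19. ]
-15 [ -1.5   2.  -15. ]
[310.8 269.5]
```

```bash

python3 -m handwheel '[[[0,0,0],[-0.0367,-0.0166,0],0],[[0,0,0],[-0.0367,-0.0166,0],0],[[0,0,0],[-0.0367,-0.0166,0],0],[[0,0,0],[-0.0367,-0.0166,0],0],[[0,0,0],[-0.0367,-0.0166,0],0]]' >/dev/null
python3 -m handwheel '[[[0,0,0],[-0.0367,-0.0166,0],0],[[0,0,0],[-0.0367,-0.0166,0],0],[[0,0,0],[-0.0367,-0.0166,0],0],[[0,0,0],[-0.0367,-0.0166,0],0],[[0,0,0],[-0.0367,-0.0166,0],0]]' >/dev/null
python3 -m handwheel '[[[0,0,0],[-0.0367,-0.0166,0],0],[[0,0,0],[-0.0367,-0.0166,0],0],[[0,0,0],[-0.0367,-0.0166,0],0],[[0,0,0],[-0.0367,-0.0166,0],0],[[0,0,0],[-0.0367,-0.0166,0],0]]' >/dev/null
python3 -m handwheel '[[[0,0,0],[-0.0367,-0.0166,0],0],[[0,0,0],[-0.0367,-0.0166,0],0],[[0,0,0],[-0.0367,-0.0166,0],0],[[0,0,0],[0,0,0],0],[[0,0,0],[0,0,0],0]]'
python3 - <<'E'
from h import *
w=grab("wrist")
cv2.imwrite("pics/m6.png",cv2.resize(w["pixels"][20:260,180:500],(800,600))[:,:,::-1])
print(ctrl.read_state()["qpos"])
E
```

```text
clock: 12.5
eef_pos: [461.5, -420.0, 272.4]
tool_rot: [-3.14, 0.0, 1.956]
force: [0.3, 1.2, -0.1]
width: 85.4
gripper_force: 0.0
[ 0.37325873  0.59959473  0.53469268  1.55423049 -0.3320857   1.08092808
  1.37782294]
```

View pics/m6.png

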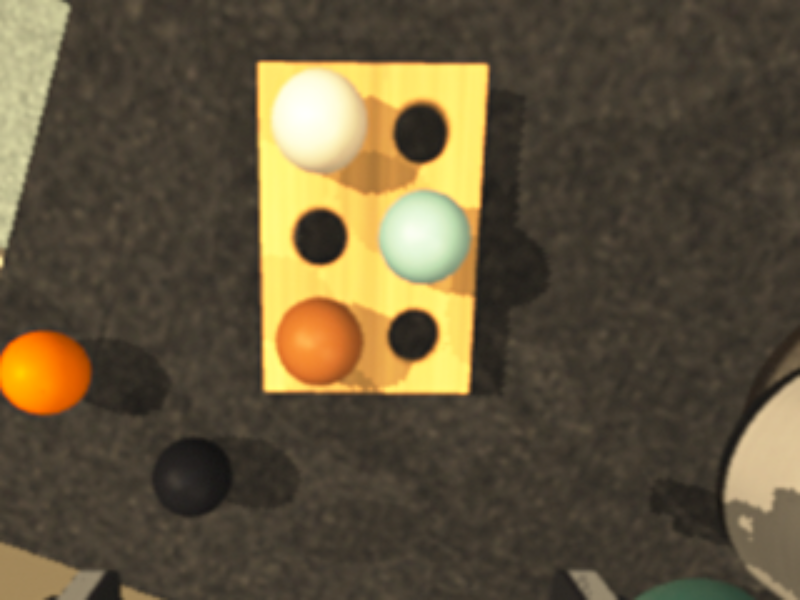

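The stand is square to the tool. In the crop the eggs are white (320,121), blue (425,237) and brown (320,341), and the empty holes are (421,132), (320,236) and (413,334). The orange and black balls are off the stand.

```bash
python3 - <<'E'
from h import *
from scipy.optimize import least_squares
w=grab("wrist")
f=lambda u,v:(180+u/2.5,20+v/2.5)
# local coords (x,y): white(-25,50) blue(25,0) brown(-25,-50)
obs=[((421,132),32,25,50),((320,236),32,-25,0),((413,334),32,25,-50),((320,121),57,-25,50),((425,237),57,25,0),((320,341),57,-25,-50),((258,62),32,-55,80),((489,64),32,55,80),((264,393),32,-55,-80),((470,393),32,55,-80)]
def pos(p,x,y,z):
    c,s=np.cos(p[2]),np.sin(p[2]);return [p[0]+c*x-s*y,p[1]+s*x+c*y,z]
r=least_squares(lambda p:np.ravel([proj(w,pos(p,x,y,z))-f(*o) for o,z,x,y in obs]),[437,-355,.38],diff_step=1e-3)
p=r.x;print(p,np.degrees(p[2]),np.round(r.fun.reshape(-1,2),1).tolist())
p[0]+=1.2;p[1]-=3.6
for n,x,y in [("white",-25,50),("blue",25,0),("brown",-25,-50)]: print(n,np.round(pos(p,x,y,53),1),delta(pos(p,x,y,39)))
# independent check with top/side cams
t=grab("top");s=grab("side")
for n,x,y in [("white",-25,50),("blue",25,0),("brown",-25,-50)]: print(n,proj(t,pos(p,x,y,57)),proj(s,pos(p,x,y,57)))
def cen(d,lo,hi,box):
    u,v,u2,v2=box;m=cv2.inRange(cv2.cvtColor(d["pixels"],cv2.COLOR_RGB2HSV)[v:v2,u:u2],lo,hi);mm=cv2.moments(m,True);return u+mm["m10"]/mm["m00"],v+mm["m01"]/mm["m00"],mm["m00"]
print("blue seen",cen(t,(75,40,90),(100,255,255),(385,170,440,220)),cen(s,(75,40,90),(100,255,255),(395,195,445,235)))
E
```

```text
[ 4.52086338e+02 -3.42921586e+02  3.84124238e-01] 22.00869762108698 [[0.5, -0.4], [0.2, 0.3], [0.8, 0.7], [-0.3, 0.5], [-0.3, 0.0], [-0.2, 0.2], [-0.1, 0.1], [-0.7, -0.2], [0.5, -0.9], [-0.6, -0.5]]
white [ 411.4 -309.5   53. ] [ 0.118  -0.0074  0.2336]
blue [ 476.5 -337.2   53. ] [0.0677 0.0423 0.2335]
brown [ 448.8 -402.2   53. ] [ 0.018  -0.008   0.2334]
white [409.1 210.6] [407.3 230.4]
blue [411.1 194.3] [417.9 216.5]
brown [432.  197.3] [439.1 226.8]Traceback (most recent call last):
  File "<stdin>", line 18, in <module>
  File "<stdin>", line 17, in cen
ZeroDivisionError: float division by zero
```

```bash
python3 - <<'E'
from h import *
w=grab("wrist");t=grab("top")
print([unp(w,180+x/2.5,20+590/2.5,z) for x in (640,690) for z in (100,150)],"top",unp(t,433,148,0),unp(t,437,110,150),"kettle",unp(t,395,150,0),"wrist kettle edge",unp(w,180+725/2.5,20+500/2.5,100))
E
```

```text
[array([ 636.1, -442.8,  100. ]), array([ 604.7, -428.1,  150. ]), array([ 658.5, -433.6,  100. ]), array([ 623.5, -420.3,  150. ])] top [ 715.6 -508.1    0. ] [ 762.2 -514.3  150. ] kettle [ 736.3 -363.9    0. ] wrist kettle edge [ 650. -387.  100.]
```

```bash

python3 -m handwheel '[[[0,0,0],[0.009,-0.004,0.04],0],[[0,0,0],[0.009,-0.004,0.04],0],[[0,0,0],[0,0,0.04],0],[[0,0,0],[0,0,0.04],0],[[0,0,0],[0,0,0.03],0]]' >/dev/null
python3 -m handwheel '[[[0,0,0],[0,0,0.02],0],[[0,0,0],[0,0,0.015],0],[[0,0,0],[0,0,0.0084],0],[[0,0,0],[0,0,0],0],[[0,0,0],[0,0,0],0]]'
python3 -m handwheel '[[[0,0,0],[0,0,0],0.6],[[0,0,0],[0,0,0],0.7],[[0,0,0],[0,0,0],0.8],[[0,0,0],[0,0,0],1],[[0,0,0],[0,0,0],1]]'
python3 -m handwheel '[[[0,0,0],[0,0,0],1],[[0,0,0],[0,0,0],1],[[0,0,0],[0,0,0],1],[[0,0,0],[0,0,0],1],[[0,0,0],[0,0,0],1]]'
```

```text
clock: 13.63
eef_pos: [448.8, -404.0, 40.1]
tool_rot: [3.141, 0.0, 1.961]
force: [0.6, -0.9, 0.9]
width: 85.6
gripper_force: 0.0
clock: 14.05
eef_pos: [446.1, -406.0, 40.9]
tool_rot: [-3.139, 0.001, 1.958]
force: [-4.5, -0.5, 5.4]
width: 41.6
gripper_force: 60.1
clock: 14.47
eef_pos: [446.1, -406.0, 40.9]
tool_rot: [-3.139, 0.001, 1.958]
force: [-4.9, -1.8, 5.5]
width: 41.5
gripper_force: 60.1
```

```bash

python3 -m handwheel '[[[0,0,0],[0,0,-0.015],1],[[0,0,0],[0,0,-0.03],1],[[0,0,0],[0,0,-0.04],1],[[0,0,0],[0,0,-0.04],1],[[0,0,0],[0,0,-0.035],1]]'
python3 -m handwheel '[[[0,0,0],[0.0186,0.0075,0],1],[[0,0,0],[0.0372,0.015,0],1],[[0,0,0],[0.0372,0.015,0],1],[[0,0,0],[0.0372,0.015,0],1],[[0,0,0],[0.0372,0.015,0],1]]'
python3 -m handwheel '[[[0,0,0],[0.0372,0.015,0],1],[[0,0,0],[0.0372,0.015,0],1],[[0,0,0],[0.0372,0.015,0],1],[[0,0,0],[0.0372,0.015,0],1],[[0,0,0],[0.0372,0.015,0],1]]' >/dev/null
python3 -m handwheel '[[[0,0,0],[0.0372,0.015,0],1],[[0,0,0],[0.0372,0.015,0],1],[[0,0,0],[0.0372,0.015,0],1],[[0,0,0],[0.0372,0.015,0],1],[[0,0,0],[0.0372,0.015,0],1]]'
python3 -m handwheel '[[[0,0,0],[0.0372,0.015,0],1],[[0,0,0],[0.0372,0.015,0],1],[[0,0,0],[0.0372,0.015,0],1],[[0,0,0],[0.0372,0.015,0],1],[[0,0,0],[0.0372,0.015,0],1]]' >/dev/null
python3 -m handwheel '[[[0,0,0],[0.0186,0.0075,0],1],[[0,0,-5.1],[0,0,0],1],[[0,0,-5.1],[0,0,0],1],[[0,0,-5.1],[0,0,0],1],[[0,0,0],[0,0,0],1]]'
python3 - <<'E'
from h import *
w=grab("wrist");s=ctrl.read_state();print(delta([441.5,396.8,76]),s["width"])
cv2.imwrite("pics/m7.png",w["pixels"][:,:,::-1])
for a in (7.6,127.6,247.6):
    a=np.radians(a);print(proj(w,[463.5+36*np.cos(a),368.3+36*np.sin(a),68]))
print(proj(w,[463.5,368.3,102]))
E
```

```text
clock: 14.88
eef_pos: [448.3, -404.4, 202.4]
tool_rot: [3.141, 0.001, 1.959]
force: [1.1, -0.8, -0.9]
width: 41.9
gripper_force: 60.8
clock: 15.3
eef_pos: [446.9, -222.0, 200.2]
tool_rot: [3.141, 0.0, 1.959]
force: [0.6, 0.1, -0.4]
width: 41.8
gripper_force: 60.8
clock: 16.13
eef_pos: [444.6, 179.6, 200.3]
tool_rot: [3.141, -0.001, 1.96]
force: [1.6, -0.5, -1.1]
width: 41.5
gripper_force: 60.8
clock: 16.97
eef_pos: [443.6, 398.1, 200.1]
tool_rot: [3.141, -0.001, 2.229]
force: [0.1, -0.6, -0.3]
width: 41.7
gripper_force: 60.8
[ 0.0002 -0.0025  0.1241] 41.91447016813476
[340.6 241.2]
[310.5 190.7]
[280.5 241.1]
[310.1 238.4]
```

View pics/m7.png

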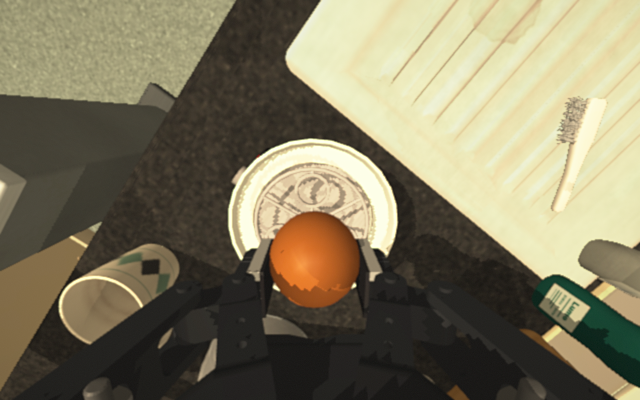

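Brown is held at (315,258). The target ring B shows at (316,188), within the known camera bias of its prediction, so I lower without a sideways correction.

```bash

python3 -m handwheel '[[[0,0,0],[0,-0.001,0.03],1],[[0,0,0],[0,0,0.03],1],[[0,0,0],[0,0,0.02],1],[[0,0,0],[0,0,0.015],1],[[0,0,0],[0,0,0.012],1]]' >/dev/null
python3 -m handwheel '[[[0,0,0],[0,0,0.007],1],[[0,0,0],[0,0,0.004],1],[[0,0,0],[0,0,0.003],1],[[0,0,0],[0,0,0.001],1],[[0,0,0],[0,0,0],1]]'
```

```text
clock: 17.85
eef_pos: [443.1, 397.7, 78.4]
tool_rot: [3.141, -0.0, 2.227]
force: [-0.5, -0.5, 1.5]
width: 41.7
gripper_force: 61.0
```

```bash

python3 -m handwheel '[[[0,0,0],[0,0,0.001],1],[[0,0,0],[0,0,0.001],1],[[0,0,0],[0,0,0],1],[[0,0,0],[0,0,0],1]]'
python3 -m handwheel '[[[0,0,0],[0,0,0],0.45],[[0,0,0],[0,0,0],0.4],[[0,0,0],[0,0,0],0.35],[[0,0,0],[0,0,0],0.3],[[0,0,0],[0,0,0],0.3]]'
python3 -m handwheel '[[[0,0,0],[0,0,-0.015],0.3],[[0,0,0],[0,0,-0.03],0.3],[[0,0,0],[0,0,-0.04],0.3],[[0,0,0],[0,0,-0.04],0],[[0,0,0],[0,0,-0.04],0]]'
python3 -m handwheel '[[[0,0,0],[-0.035,0,-0.03],0],[[0,0,0],[-0.035,0,0],0],[[0,0,0],[0,0,0],0],[[0,0,0],[0,0,0],0]]'
python3 - <<'E'
from h import *
w=grab("wrist");s=ctrl.read_state()
cv2.imwrite("pics/m8.png",cv2.resize(w["pixels"][60:300,160:480],(800,600))[:,:,::-1])
print(delta([487,-402,200]))
for a in (7.6,127.6,247.6):
    a=np.radians(a);print(proj(w,[463.5+36*np.cos(a),368.3+36*np.sin(a),68]))
E
```

```text
clock: 18.18
eef_pos: [442.3, 397.8, 76.3]
tool_rot: [-3.141, -0.001, 2.227]
force: [-2.5, -1.2, 5.6]
width: 41.7
gripper_force: 61.4
clock: 18.6
eef_pos: [443.1, 397.3, 75.6]
tool_rot: [3.141, 0.0, 2.227]
force: [-0.9, 0.2, 0.8]
width: 59.7
gripper_force: 0.0
clock: 19.02
eef_pos: [442.8, 396.9, 242.2]
tool_rot: [-3.141, 0.001, 2.226]
force: [1.1, 0.8, -0.2]
width: 81.3
gripper_force: 0.0
clock: 19.35
eef_pos: [485.3, 342.0, 268.6]
tool_rot: [3.14, 0.001, 2.222]
force: [-0.7, 0.2, -0.6]
width: 85.6
gripper_force: 0.0
[-0.5939 -0.4512  0.0676]
[338.  163.3]
[311.7 116.5]
[286.  163.6]
```

View pics/m8.png

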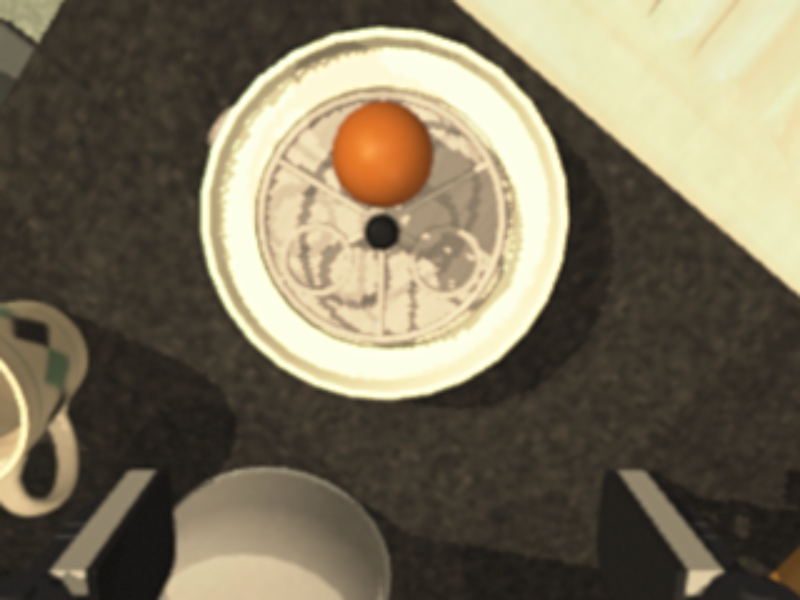

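Brown stands upright in ring B at (382,153), beside the ball at (382,231). The other rings are empty and match their predictions. Next is blue, placed about 3 mm along -y of the tool, as brown's grasp showed.

```bash

python3 -m handwheel '[[[0,0,5.1],[0,0,0],0],[[0,0,5.1],[0,0,0],0],[[0,0,5.1],[0,0,0],0],[[0,0,0],[-0.0368,-0.0158,0],0],[[0,0,0],[-0.0368,-0.0158,0],0]]' >/dev/null
python3 -m handwheel '[[[0,0,0],[-0.0368,-0.0158,0],0],[[0,0,0],[-0.0368,-0.0158,0],0],[[0,0,0],[-0.0368,-0.0158,0],0],[[0,0,0],[-0.0368,-0.0158,0],0],[[0,0,0],[-0.0368,-0.0158,0],0]]' >/dev/null
python3 -m handwheel '[[[0,0,0],[-0.0368,-0.0158,0],0],[[0,0,0],[-0.0368,-0.0158,0],0],[[0,0,0],[-0.0368,-0.0158,0],0],[[0,0,0],[-0.0368,-0.0158,0],0],[[0,0,0],[-0.0368,-0.0158,0],0]]' >/dev/null
python3 -m handwheel '[[[0,0,0],[-0.0368,-0.0158,0],0],[[0,0,0],[-0.0368,-0.0158,0],0],[[0,0,0],[-0.0368,-0.0158,0],0],[[0,0,0],[-0.0368,-0.0158,0],0],[[0,0,0],[-0.0368,-0.0158,0],0]]' >/dev/null
python3 -m handwheel '[[[0,0,0],[0,0,0.04],0],[[0,0,0],[0,0,0.04],0],[[0,0,0],[0,0,0.03],0],[[0,0,0],[0,0,0],0],[[0,0,0],[0,0,0],0]]'
python3 - <<'E'
from h import *
print(delta([474,-338.3,39.5]),delta([474,-338.3,39.5]))
E
```

```text
clock: 21.48
eef_pos: [472.0, -334.6, 156.3]
tool_rot: [-3.139, -0.004, 1.961]
force: [-0.3, -0.4, 1.0]
width: 85.4
gripper_force: 0.0
[-0.0047  0.0007  0.1168] [-0.0047  0.0007  0.1168]
```

```bash

python3 -m handwheel '[[[0,0,0],[-0.0045,0.0005,0.035],0],[[0,0,0],[0,0,0.035],0],[[0,0,0],[0,0,0.025],0],[[0,0,0],[0,0,0.015],0],[[0,0,0],[0,0,0.007],0]]' >/dev/null
python3 -m handwheel '[[[0,0,0],[0,0,0],0],[[0,0,0],[0,0,0],0],[[0,0,0],[0,0,0],0.6],[[0,0,0],[0,0,0],0.7],[[0,0,0],[0,0,0],1]]'
python3 -m handwheel '[[[0,0,0],[0,0,0],1],[[0,0,0],[0,0,0],1],[[0,0,0],[0,0,0],1],[[0,0,0],[0,0,0],1],[[0,0,0],[0,0,0],1]]'
python3 -m handwheel '[[[0,0,0],[0,0,-0.015],1],[[0,0,0],[0,0,-0.03],1],[[0,0,0],[0,0,-0.04],1],[[0,0,0],[0,0,-0.04],1],[[0,0,0],[0,0,-0.035],1]]'
python3 - <<'E'
from h import *
w=grab("wrist")
m=cv2.inRange(cv2.cvtColor(w["pixels"],cv2.COLOR_RGB2HSV),(60,25,90),(100,255,255))[180:330,250:390];M=cv2.moments(m,True);print("blue in hand",250+M["m10"]/M["m00"],180+M["m01"]/M["m00"],M["m00"])
print(delta([449.8,335,200]),delta([499.2,373.1,200]))
E
```

```text
clock: 22.32
eef_pos: [475.2, -340.5, 42.1]
tool_rot: [3.14, 0.002, 1.96]
force: [-0.3, -0.0, 0.7]
width: 51.5
gripper_force: 0.0
clock: 22.73
eef_pos: [474.2, -340.9, 41.7]
tool_rot: [-3.142, 0.001, 1.959]
force: [-2.2, -0.2, 7.0]
width: 41.8
gripper_force: 60.2
clock: 23.15
eef_pos: [474.4, -340.1, 203.1]
tool_rot: [3.141, 0.001, 1.959]
force: [0.7, -0.7, -0.4]
width: 41.8
gripper_force: 60.8
blue in hand 314.0 211.0 1.0
[0.6382 0.2314 0.0048] [0.6547 0.2915 0.005 ]
```

```bash

python3 -m handwheel '[[[0,0,0],[0.0182,0.0081,0],1],[[0,0,0],[0.0364,0.0162,0],1],[[0,0,0],[0.0364,0.0162,0],1],[[0,0,0],[0.0364,0.0162,0],1],[[0,0,0],[0.0364,0.0162,0],1]]' >/dev/null
python3 -m handwheel '[[[0,0,0],[0.0364,0.0162,0],1],[[0,0,0],[0.0364,0.0162,0],1],[[0,0,0],[0.0364,0.0162,0],1],[[0,0,0],[0.0364,0.0162,0],1],[[0,0,0],[0.0364,0.0162,0],1]]' >/dev/null
python3 -m handwheel '[[[0,0,0],[0.0364,0.0162,0],1],[[0,0,0],[0.0364,0.0162,0],1],[[0,0,0],[0.0364,0.0162,0],1],[[0,0,0],[0.0364,0.0162,0],1],[[0,0,0],[0.0364,0.0162,0],1]]' >/dev/null
python3 -m handwheel '[[[0,0,0],[0.0364,0.0162,0],1],[[0,0,0],[0.0364,0.0162,0],1],[[0,0,0],[0.0364,0.0162,0],1],[[0,0,0],[0.0182,0.0081,0],1],[[0,0,-6.845],[0,0,0],1]]' >/dev/null
python3 -m handwheel '[[[0,0,-6.845],[0,0,0],1],[[0,0,-6.845],[0,0,0],1],[[0,0,-6.845],[0,0,0],1],[[0,0,-6.845],[0,0,0],1],[[0,0,-6.845],[0,0,0],1]]' >/dev/null
python3 -m handwheel '[[[0,0,-6.845],[0,0,0],1],[[0,0,-6.845],[0,0,0],1],[[0,0,-6.845],[0,0,0],1],[[0,0,-6.845],[0,0,0],1],[[0,0,-6.845],[0,0,0],1]]' >/dev/null
python3 -m handwheel '[[[0,0,0],[0,0,0],1],[[0,0,0],[0,0,0],1],[[0,0,0],[0,0,0],1]]'
python3 - <<'E'
from h import *
print(delta([499.2,373.1,77]),delta([499.2,373.1,77]),ctrl.read_state()["tool_rot"],ctrl.read_state()["qpos"][6])
E
```

```text
clock: 25.95
eef_pos: [495.7, 376.7, 200.7]
tool_rot: [3.142, -0.0, -3.012]
force: [0.2, 0.9, -0.1]
width: 41.9
gripper_force: 60.8
[-0.0031 -0.004   0.1237] [-0.0031 -0.004   0.1237] [ 3.14158683e+00 -2.78567926e-04 -3.01227760e+00] 1.2000699742679064
```

```bash

python3 -m handwheel '[[[0,0,0],[-0.004,-0.004,0.02],1],[[0,0,0],[0,0,0.03],1],[[0,0,0],[0,0,0.025],1],[[0,0,0],[0,0,0.017],1],[[0,0,0],[0,0,0.014],1]]' >/dev/null
python3 -m handwheel '[[[0,0,0],[0,0,0.008],1],[[0,0,0],[0,0,0.004],1],[[0,0,0],[0,0,0.003],1],[[0,0,0],[0,0,0.001],1],[[0,0,0],[0,0,0],1]]'
python3 -m handwheel '[[[0,0,0],[0,0,0.001],1],[[0,0,0],[0,0,0],1],[[0,0,0],[0,0,0.001],1],[[0,0,0],[0,0,0],1]]'
```

```text
clock: 26.78
eef_pos: [501.3, 373.5, 80.1]
tool_rot: [3.141, 0.002, -3.01]
force: [0.7, -1.2, 3.2]
width: 41.5
gripper_force: 61.4
clock: 27.12
eef_pos: [502.2, 373.5, 78.9]
tool_rot: [3.14, 0.004, -3.01]
force: [0.1, -1.4, 8.2]
width: 41.7
gripper_force: 61.8
```

```bash

python3 -m handwheel '[[[0,0,0],[0.002,0,0],1],[[0,0,0],[0,0,0],1],[[0,0,0],[0,0,0.0005],1],[[0,0,0],[0,0,0],1]]'
python3 -m handwheel '[[[0,0,0],[0,0,0],0.47],[[0,0,0],[0,0,0],0.44],[[0,0,0],[0,0,0],0.4],[[0,0,0],[0,0,0],0.35],[[0,0,0],[0,0,0],0.3]]'
python3 -m handwheel '[[[0,0,0],[0,0,0],0.3],[[0,0,0],[0,0,-0.015],0.3],[[0,0,0],[0,0,-0.03],0.3],[[0,0,0],[0,0,-0.04],0.3],[[0,0,0],[0,0,-0.04],0]]'
python3 -m handwheel '[[[0,0,0],[0,0,-0.04],0],[[0,0,0],[-0.035,0,-0.03],0],[[0,0,0],[-0.035,0,0],0],[[0,0,0],[0,0,0],0],[[0,0,0],[0,0,0],0]]'
python3 - <<'E'
from h import *
w=grab("wrist");cv2.imwrite("pics/w9.png",w["pixels"][:,:,::-1])
hsv=cv2.cvtColor(w["pixels"],cv2.COLOR_RGB2HSV)
for n,lo,hi,z in [("brown",(4,110,60),(16,255,255),93),("blue",(60,25,60),(100,255,255),93),("ball",(0,0,0),(180,255,40),102)]:
    m=cv2.inRange(hsv,lo,hi);m[:40]=0;m[270:]=0
    k,l,st,c=cv2.connectedComponentsWithStats(m)
    for i in range(1,k):
        p=unp(w,*c[i],z)
        if 60<st[i,4] and np.hypot(p[0]-463,p[1]-370)<55: print(n,p,st[i,2:])
E
```

```text
clock: 27.45
eef_pos: [501.8, 373.4, 78.9]
tool_rot: [3.14, 0.007, -3.011]
force: [2.6, -1.6, 8.3]
width: 41.9
gripper_force: 61.7
clock: 27.87
eef_pos: [497.9, 373.2, 76.1]
tool_rot: [-3.142, -0.001, -3.009]
force: [0.5, 0.4, -0.3]
width: 59.4
gripper_force: 0.0
clock: 28.28
eef_pos: [497.4, 372.5, 201.7]
tool_rot: [-3.14, -0.002, -3.009]
force: [0.5, 0.7, 0.6]
width: 70.2
gripper_force: 0.0
clock: 28.7
eef_pos: [565.8, 381.0, 268.1]
tool_rot: [-3.141, 0.001, -3.011]
force: [-0.5, 0.2, -1.0]
width: 85.3
gripper_force: 0.0
brown [445.2 393.   93. ] [  43   47 1583]
ball [465.9 368.3 102. ] [13 14 99]
```

```bash
python3 - <<'E'
from h import *
w=grab("wrist");im=w["pixels"].astype(int)
m=((im[:,:,1]-im[:,:,0]>8)&(im[:,:,1]>90)).astype(np.uint8);m[:40]=0;m[300:]=0
k,l,st,c=cv2.connectedComponentsWithStats(m)
for i in range(1,k):
    if st[i,4]>100: print(np.round(c[i],1),st[i],unp(w,*c[i],93))
print("pred A",proj(w,[499.2,373.1,93]),im[int(proj(w,[499.2,373.1,93])[1]),int(proj(w,[499.2,373.1,93])[0])])
E
```

```text
[314.  124.4] [ 295  104   40   42 1306] [502.4 372.3  93. ]
[619.6 249.5] [ 592  227   48   45 1743] [598.5 756.7  93. ]
pred A [315.2 121.3] [241 251 225]
```

```bash

python3 -m handwheel '[[[0,0,6.845],[0,0,0],0],[[0,0,6.845],[0,0,0],0],[[0,0,6.845],[0,0,0],0],[[0,0,6.845],[0,0,0],0],[[0,0,6.845],[0,0,0],0]]' >/dev/null
python3 -m handwheel '[[[0,0,6.845],[0,0,0],0],[[0,0,6.845],[0,0,0],0],[[0,0,6.845],[0,0,0],0],[[0,0,6.845],[0,0,0],0],[[0,0,6.845],[0,0,0],0]]' >/dev/null
python3 -m handwheel '[[[0,0,6.845],[0,0,0],0],[[0,0,0],[-0.0323,-0.0226,0],0],[[0,0,0],[-0.0323,-0.0226,0],0],[[0,0,0],[-0.0323,-0.0226,0],0],[[0,0,0],[-0.0323,-0.0226,0],0]]' >/dev/null
python3 -m handwheel '[[[0,0,0],[-0.0323,-0.0226,0],0],[[0,0,0],[-0.0323,-0.0226,0],0],[[0,0,0],[-0.0323,-0.0226,0],0],[[0,0,0],[-0.0323,-0.0226,0],0],[[0,0,0],[-0.0323,-0.0226,0],0]]' >/dev/null
python3 -m handwheel '[[[0,0,0],[-0.0323,-0.0226,0],0],[[0,0,0],[-0.0323,-0.0226,0],0],[[0,0,0],[-0.0323,-0.0226,0],0],[[0,0,0],[-0.0323,-0.0226,0],0],[[0,0,0],[-0.0323,-0.0226,0],0]]' >/dev/null
python3 -m handwheel '[[[0,0,0],[-0.0323,-0.0226,0],0],[[0,0,0],[-0.0323,-0.0226,0],0],[[0,0,0],[-0.0323,-0.0226,0],0],[[0,0,0],[-0.0323,-0.0226,0],0],[[0,0,0],[0,0,0],0]]' >/dev/null
python3 -m handwheel '[[[0,0,0],[0,0,0.04],0],[[0,0,0],[0,0,0.04],0],[[0,0,0],[0,0,0.03],0],[[0,0,0],[0,0,0],0],[[0,0,0],[0,0,0],0]]'
python3 - <<'E'
from h import *
print(delta([408.8,-311.2,39.5]),delta([408.8,-311.2,39.5]))
E
```

```text
clock: 31.72
eef_pos: [407.5, -308.9, 157.7]
tool_rot: [-3.14, -0.003, 1.96]
force: [0.5, -1.0, 0.2]
width: 85.6
gripper_force: 0.0
[-0.003   0.0006  0.1182] [-0.003   0.0006  0.1182]
```

```bash

python3 -m handwheel '[[[0,0,0],[-0.002,0.0005,0.035],0],[[0,0,0],[0,0,0.035],0],[[0,0,0],[0,0,0.025],0],[[0,0,0],[0,0,0.015],0],[[0,0,0],[0,0,0.008],0]]' >/dev/null
python3 -m handwheel '[[[0,0,0],[0,0,0],0],[[0,0,0],[0,0,0],0],[[0,0,0],[0,0,0],0.6],[[0,0,0],[0,0,0],0.7],[[0,0,0],[0,0,0],1]]'
python3 -m handwheel '[[[0,0,0],[0,0,0],1],[[0,0,0],[0,0,0],1],[[0,0,0],[0,0,0],1],[[0,0,0],[0,0,0],1],[[0,0,0],[0,0,0],1]]'
python3 -m handwheel '[[[0,0,0],[0,0,-0.015],1],[[0,0,0],[0,0,-0.03],1],[[0,0,0],[0,0,-0.04],1],[[0,0,0],[0,0,-0.04],1],[[0,0,0],[0,0,-0.035],1]]'
python3 - <<'E'
from h import *
print(delta([449.8,335,200]),delta([449.8,335,200]))
E
```

```text
clock: 32.55
eef_pos: [410.4, -312.4, 41.5]
tool_rot: [3.14, 0.002, 1.96]
force: [0.1, -0.1, 0.3]
width: 51.4
gripper_force: 0.0
clock: 32.97
eef_pos: [409.3, -312.8, 41.2]
tool_rot: [-3.141, 0.001, 1.959]
force: [-2.2, -1.4, 6.2]
width: 41.7
gripper_force: 60.3
clock: 33.38
eef_pos: [409.5, -312.1, 202.6]
tool_rot: [-3.142, 0.0, 1.959]
force: [1.5, -0.9, -0.8]
width: 41.7
gripper_force: 60.9
[0.5835 0.2825 0.0024] [0.5835 0.2825 0.0024]
```

```bash

python3 -m handwheel '[[[0,0,0],[0.0182,0.0088,0],1],[[0,0,0],[0.0365,0.0177,0],1],[[0,0,0],[0.0365,0.0177,0],1],[[0,0,0],[0.0365,0.0177,0],1],[[0,0,0],[0.0365,0.0177,0],1]]' >/dev/null
python3 -m handwheel '[[[0,0,0],[0.0365,0.0177,0],1],[[0,0,0],[0.0365,0.0177,0],1],[[0,0,0],[0.0365,0.0177,0],1],[[0,0,0],[0.0365,0.0177,0],1],[[0,0,0],[0.0365,0.0177,0],1]]' >/dev/null
python3 -m handwheel '[[[0,0,0],[0.0365,0.0177,0],1],[[0,0,0],[0.0365,0.0177,0],1],[[0,0,0],[0.0365,0.0177,0],1],[[0,0,0],[0.0365,0.0177,0],1],[[0,0,0],[0.0365,0.0177,0],1]]' >/dev/null
python3 -m handwheel '[[[0,0,0],[0.0365,0.0177,0],1],[[0,0,0],[0.0182,0.0088,0],1],[[0,0,6.39],[0,0,0],1],[[0,0,6.39],[0,0,0],1],[[0,0,6.39],[0,0,0],1]]' >/dev/null
python3 -m handwheel '[[[0,0,6.39],[0,0,0],1],[[0,0,6.39],[0,0,0],1],[[0,0,6.39],[0,0,0],1],[[0,0,6.39],[0,0,0],1],[[0,0,0],[0,0,0],1]]' >/dev/null
python3 -m handwheel '[[[0,0,0],[0,0,0],1],[[0,0,0],[0,0,0],1]]'
python3 - <<'E'
from h import *
print(delta([449.8,335,77.5]),delta([449.8,335,77.5]))
E
```

```text
clock: 35.63
eef_pos: [449.9, 335.7, 200.3]
tool_rot: [-3.141, 0.0, 1.182]
force: [-0.9, -0.9, -0.8]
width: 41.7
gripper_force: 60.9
[-0.0007  0.0002  0.1228] [-0.0007  0.0002  0.1228]
```

```bash

python3 -m handwheel '[[[0,0,0],[-0.001,0,0.02],1],[[0,0,0],[0,0,0.03],1],[[0,0,0],[0,0,0.025],1],[[0,0,0],[0,0,0.017],1],[[0,0,0],[0,0,0.014],1]]' >/dev/null
python3 -m handwheel '[[[0,0,0],[0,0,0.008],1],[[0,0,0],[0,0,0.004],1],[[0,0,0],[0,0,0.002],1],[[0,0,0],[0,0,0.001],1],[[0,0,0],[0,0,0],1]]'
python3 -m handwheel '[[[0,0,0],[0,0,0.001],1],[[0,0,0],[0,0,0],1],[[0,0,0],[0,0,0.001],1],[[0,0,0],[0,0,0],1]]'
```

```text
clock: 36.47
eef_pos: [449.9, 334.6, 81.3]
tool_rot: [-3.141, -0.002, 1.179]
force: [-3.0, -2.2, 10.5]
width: 41.8
gripper_force: 62.2
clock: 36.8
eef_pos: [450.0, 334.6, 80.6]
tool_rot: [-3.14, -0.003, 1.179]
force: [-7.0, -2.6, 20.7]
width: 41.1
gripper_force: 63.3
```

```bash

python3 -m handwheel '[[[0,0,0],[0,0,-0.004],1],[[0,0,0],[-0.002,-0.002,0],1],[[0,0,0],[0,0,0.002],1],[[0,0,0],[0,0,0],1],[[0,0,0],[0,0,0],1]]'
python3 -m handwheel '[[[0,0,0],[0,0,0.001],1],[[0,0,0],[0,0,0],1],[[0,0,0],[0,0,0.001],1],[[0,0,0],[0,0,0],1],[[0,0,0],[0,0,0],1]]'
```

```text
clock: 37.22
eef_pos: [447.4, 333.7, 79.8]
tool_rot: [3.141, -0.001, 1.179]
force: [-1.4, -0.3, 6.5]
width: 41.9
gripper_force: 61.4
clock: 37.63
eef_pos: [447.6, 333.5, 78.9]
tool_rot: [-3.141, -0.001, 1.179]
force: [-3.9, -2.1, 16.1]
width: 41.8
gripper_force: 62.7
```

```bash

python3 -m handwheel '[[[0,0,0],[0,0,-0.002],1],[[0,0,0],[-0.0015,-0.0015,0],1],[[0,0,0],[0,0,0.001],1],[[0,0,0],[0,0,0],1],[[0,0,0],[0,0,0],1]]'
python3 - <<'E'
from h import *
w=grab("wrist");t=grab("top")
cv2.imwrite("pics/w10.png",w["pixels"][:,:,::-1]);im=w["pixels"].astype(int);hsv=cv2.cvtColor(w["pixels"],cv2.COLOR_RGB2HSV)
m=((im[:,:,1]-im[:,:,0]>8)&(im[:,:,1]>90)).astype(np.uint8);m2=cv2.inRange(hsv,(4,110,60),(16,255,255))
for mm in (m,m2):
    k,l,st,c=cv2.connectedComponentsWithStats(mm)
    for i in range(1,k):
        if st[i,4]>300: print(np.round(c[i],1),st[i])
for a in (7.6,127.6):
    a=np.radians(a);print(proj(w,[463.5+36*np.cos(a),368.3+36*np.sin(a),93]))
E
```

```text
clock: 38.05
eef_pos: [446.1, 332.2, 78.5]
tool_rot: [3.14, -0.0, 1.179]
force: [0.8, -1.4, 4.2]
width: 42.0
gripper_force: 61.6
[397.7 144.8] [ 344   95  108  101 8356]
[255.8 151.7] [ 206  101  101  103 8113]
[386.2 149.1]
[244.3 149.2]
```

```bash

python3 -m handwheel '[[[0,0,0],[0,0,0.001],1],[[0,0,0],[0,0,0],1],[[0,0,0],[0,0,0],1],[[0,0,0],[0,0,0],1]]'
python3 - <<'E'
from h import *
s=ctrl.read_state();print(s["eef_pos"],s["force"])
w=grab("wrist")
w["pose"]=np.array(w["T_tool_cam"]);im=w["pixels"].astype(int)
m=((im.min(2)>150)&(im[:,:,0]-im[:,:,1]>=0)).astype(np.uint8);m[:190]=0;m[:,:250]=0;m[:,390:]=0
k,l,st,c=cv2.connectedComponentsWithStats(m)
for i in range(1,k):
    if st[i,4]>300: print(np.round(c[i],1),st[i])
cv2.imwrite("pics/m11.png",w["pixels"][:,:,::-1])
E
```

```text
clock: 38.48
eef_pos: [446.3, 332.0, 77.9]
tool_rot: [3.14, -0.0, 1.178]
force: [2.2, -2.9, 6.8]
width: 41.8
gripper_force: 61.9
[446.2658918  332.00552187  77.87333749] [ 2.21525632 -2.94976549  6.75779892]
```

View pics/m11.png

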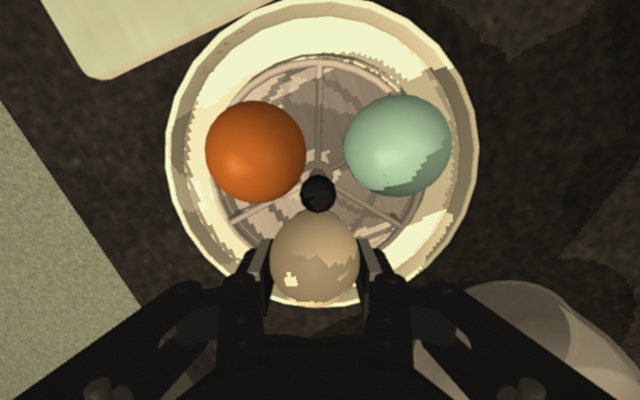

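White is held at (315,258), in line with the ball at (318,194). Brown is at (256,152) and blue at (398,145), both upright. I release white.

```bash

python3 -m handwheel '[[[0,0,0],[0,0,0],0.47],[[0,0,0],[0,0,0],0.44],[[0,0,0],[0,0,0],0.4],[[0,0,0],[0,0,0],0.35],[[0,0,0],[0,0,0],0.3]]'
python3 -m handwheel '[[[0,0,0],[0,0,0],0.3],[[0,0,0],[0,0,-0.015],0.3],[[0,0,0],[0,0,-0.03],0.3],[[0,0,0],[0,0,-0.04],0.3],[[0,0,0],[0,0,-0.04],0]]' >/dev/null
python3 -m handwheel '[[[0,0,0],[0,0,-0.04],0],[[0,0,0],[-0.035,0,-0.03],0],[[0,0,0],[-0.035,0,0],0],[[0,0,0],[0,0,0],0],[[0,0,0],[0,0,0],0]]'
cat >> h.py <<'E'
def eggs(w):
    im=w["pixels"].astype(int);hsv=cv2.cvtColor(w["pixels"],cv2.COLOR_RGB2HSV)
    ms={"blue":((im[:,:,1]-im[:,:,0]>8)&(im[:,:,1]>90)).astype(np.uint8),"brown":cv2.inRange(hsv,(4,110,60),(16,255,255)),"dark":cv2.inRange(hsv,(0,0,0),(180,255,45))}
    for n,m in ms.items():
        k,l,st,c=cv2.connectedComponentsWithStats(m)
        for i in range(1,k):
            x,y,ww,hh,a=st[i]
            if 60<a<4000 and .6<ww/hh<1.6: print(n,"bbox c",x+ww/2,y+hh/2,ww,hh,unp(w,x+ww/2,y+hh/2,102 if n=="dark" else 93))
E
python3 - <<'E'
from h import *
w=grab("wrist");eggs(w)
g=cv2.medianBlur(cv2.cvtColor(w["pixels"],cv2.COLOR_RGB2GRAY),3)
p=proj(w,[449.8,335,93]);print("pred white",p)
u,v=int(p[0]),int(p[1]);np.set_printoptions(linewidth=250)
print(w["pixels"][v-40:v+41:5,u-40:u+41:5].sum(2)//3)
E
```

```text
clock: 38.95
eef_pos: [444.3, 333.1, 77.0]
tool_rot: [-3.14, 0.001, 1.18]
force: [0.6, 0.2, -0.1]
width: 59.7
gripper_force: 0.0
clock: 39.78
eef_pos: [418.9, 270.0, 270.1]
tool_rot: [-3.14, -0.001, 1.176]
force: [-0.0, 1.4, -0.4]
width: 85.2
gripper_force: 0.0
blue bbox c 351.0 60.5 44 47 [503.2 372.   93. ]
blue bbox c 633.5 245.0 13 10 [747.2  50.1  93. ]
blue bbox c 603.5 292.5 23 21 [705.5  -4.1  93. ]
brown bbox c 612.0 33.5 56 67 [749.7 295.8  93. ]
brown bbox c 291.5 63.5 43 47 [446.4 392.7  93. ]
brown bbox c 610.5 180.0 59 46 [731.  143.7  93. ]
brown bbox c 593.5 257.5 59 67 [700.4  51.4  93. ]
brown bbox c 392.0 319.5 18 25 [444.  60.  93.]
dark bbox c 318.0 79.5 14 15 [465.  367.4 102. ]
dark bbox c 598.0 272.5 60 87 [695.6  36.7 102. ]
dark bbox c 458.5 243.5 33 27 [549.5 138.7 102. ]
pred white [316.3 116.7]
[[104 118 123 120 111  96  68  59  43  34 127 114 158 173 182 181 169]
 [201  96 106 104  94  74 191  51  41  35 123 131 139 143 146 142 125]
 [204 207 124 115 150 205 205 195  21  90 177 136 183 158 153 137 155]
 [204 204 149 205 203 193 201 165 217 202 179 154 15
[... 242 characters left out ...]
202 201 144 228 238 241 241 234 220 192 152 126 128 134 115]
 [188 168 204 201 205 235 243 245 244 241 230 201 160 138 150 153 221]
 [241 204 196 202 207 237 246 250 244 240 230 201 146 173 184 220 132]
 [241 239 181 160 200 232 242 244 242 237 225 190 171 142 219 205 238]
 [241 241 242 143 204 194 232 237 235 229 209 146 216 202 212 242 248]
 [215 245 242 245 223 133 157 213 214 195 189 216 221 214 249 248 247]
 [174 225 249 248 248 248 249 246 206 221 243 248 248 248 248 248 248]
 [250 179 190 239 248 248 248 248 248 248 248 248 248 248 248 245 195]
 [ 47 173 234 170 178 248 249 248 248 248 248 248 249 231 186 239 214]
 [ 70  55  50 169 249 198 168 164 173 175 170 172 205 249 223  44  57]]
```

```bash

python3 -m handwheel '[[[0,0,0],[-0.0206,0.0338,0],0],[[0,0,0],[-0.0206,0.0338,0],0],[[0,0,0],[-0.0206,0.0338,0],0],[[0,0,0],[-0.0206,0.0338,0],0],[[0,0,0],[-0.0206,0.0338,0],0]]' >/dev/null
python3 -m handwheel '[[[0,0,0],[-0.03,0,0],0],[[0,0,0],[0,0,0],0],[[0,0,0],[0,0,0],0]]'
python3 - <<'E'
from h import *
w=grab("wrist");im=w["pixels"];cv2.imwrite("pics/w12.png",im[:,:,::-1])
print(proj(w,[536,135,108]))
m=(im.max(2)<60).astype(np.uint8);m[290:]=0
k,l,st,c=cv2.connectedComponentsWithStats(m)
for i in range(1,k):
    x,y,ww,hh,a=st[i]
    if 150<a<4000 and .5<ww/hh<2: print(st[i],np.round(c[i],1),unp(w,*c[i],108))
# dome rim circle via bright vs dark ground
m=(im.min(2)>95).astype(np.uint8);k,l,st,c=cv2.connectedComponentsWithStats(m)
for i in range(1,k):
    if st[i,4]>3000: print("bright",st[i],np.round(c[i],1))
for r,z in [(76,0),(70,40)]:
    uv=np.array([proj(w,[536+r*np.cos(a),133+r*np.sin(a),z]) for a in np.linspace(0,6.28,100)]);print(uv.min(0),uv.max(0))
E
```

```text
clock: 40.5
eef_pos: [525.3, 82.5, 268.9]
tool_rot: [-3.141, 0.001, 1.176]
force: [-0.4, 0.6, -0.7]
width: 85.2
gripper_force: 0.0
[302.8 135.9]
[ 158    0  127   73 2462] [234.1  32.1] [514.1 247.2 108. ]
[285   0  39  34 474] [302.4  14.6] [578.9 235.8 108. ]
[275  36  24  27 165] [285.5  48.6] [552.9 215.9 108. ]
[302 116  24  25 487] [313.6 128.1] [549.3 137.9 108. ]
[374 161  27  27 168] [387.  174.8] [603.2  62.9 108. ]
[353 171  21  26 161] [364.2 181.2] [578.3  65.7 108. ]
[351 206  48  45 582] [372.  226.8] [568.5  12.7 108. ]
[397 212  29  26 278] [408.2 224.5] [ 6.071e+02 -3.000e-01  1.080e+02]
[ 385  248   50   42 1097] [408.7 273.8] [589.  -60.4 108. ]
[278 252  49  35 405] [300.6 268.4] [473.2  -4.6 108. ]
[340 264  26  18 155] [352.5 272.8] [527.9 -33.6 108. ]
[556 265  19  25 226] [565.  279.3] [ 759. -139.  108.]
bright [    0     0   213   316 29597] [ 59.1 178.9]
bright [  90    0  150   47 4868] [168.   18.4]
bright [ 527    0  113   48 3668] [577.9  18. ]
bright [  541    56    99   283 17625] [602.4 194.1]
bright [  253    62   121   125 11384] [313.  123.7]
[251.9  73.1] [361.  185.3]
[249.9  73.7] [361.1 187.9]
```

```bash

python3 -m handwheel '[[[0,0,0],[0.0283,-0.001,0.025],0],[[0,0,0],[0.0283,-0.001,0.025],0],[[0,0,0],[0,0,0.03],0],[[0,0,0],[0,0,0.03],0],[[0,0,0],[0,0,0],0]]' >/dev/null
python3 -m handwheel '[[[0,0,0],[0,0,0],0],[[0,0,0],[0,0,0],0],[[0,0,0],[0,0,0],0]]'
python3 - <<'E'
from h import *
w=grab("wrist");im=w["pixels"];cv2.imwrite("pics/w13.png",im[:,:,::-1])
s=ctrl.read_state();zt=s["eef_pos"][2]
v=dict(w);v["pose"]=np.array(w["T_tool_cam"])
print("pred knob top px",proj(v,[0,0,zt-111]),"ref ball bias +4")
m=(im.max(2)<70).astype(np.uint8);m=cv2.morphologyEx(m,cv2.MORPH_OPEN,np.ones((3,3)))
k,l,st,c=cv2.connectedComponentsWithStats(m)
for i in range(1,k):
    x,y,ww,hh,a=st[i]
    if 150<a<9000 and .5<ww/hh<2 and 250<c[i][0]<380: print(st[i],np.round(c[i],1),unp(v,*c[i],zt-111))
np.set_printoptions(linewidth=250);print(im[190:330:5,260:375:5].max(2))
E
```

```text
clock: 41.22
eef_pos: [546.3, 137.1, 161.4]
tool_rot: [3.139, -0.002, 1.18]
force: [-0.3, 0.9, -0.1]
width: 85.4
gripper_force: 0.0
pred knob top px [311.7 221.4] ref ball bias +4
[ 298  193   35   42 1176] [314.9 213.1] [ 6.2  2.3 50.4]
[[221 220 219 221 219 220 219 218 219 218 221 217 220 214 213 214 215 213 214 213 212 213 211]
 [220 220 219 218 219 219 219 219 220  76  20  23  22 113 218 217 214 213 214 213 213 212 212]
 [220 220 220 221 219 220 219 219  77  21  23  24  26  27 112 216 215 213 213 213 213 215 211]
 [221 221 220 220 221 220 219 220  18  18  21  21  22  23  21 217 214 211 211 213 213 213 210]
 [220 220 219 220 220 220 217 218  21  23  25  26  28  25  25 210 215 213 212 214 212 211 211]
 [222 219 220 219 219 219 217 219  16  25  24  28  27  29  21 218 213 214 213 212 213 211 209]
 [191 220 221 219 219 219 216 217  16  22  23  26  29  29  27 214 213 214 213 213 211 209 192]
 [194 198 220 219 219 220 219 218  90  25  23  28  27  28 106 215 213 213 149 216 211 188 196]
 [186 194 198 221 218 220 219 219 221  16  22  28  26  25 216 215 213 215  38 204 184 194 189]
 [187 1
[... 1098 characters left out ...]
2  38  37  41  58  69  58  58  55]
 [ 40  41  48  39  42  40  44  43  46  43  38  37  47  44  42  37  40  42  63  61  69  53  56]
 [ 43  43  51  45  42  40  47  39  45  39  39  39  44  38  41  42  39  60  59  60  66  53  64]
 [ 81  85  70  45  46  37  43  44  37  43  35  45  41  46  39  63  65  64  63  73  59  55  56]
 [ 80 107 108  97  38  40  39  50  38  42  42  38  47  59  62  56  53  70  73  68  68  58  64]
 [127 115  76  88  86  41  41  41  42  43  46  58  62  62  64  65  53  62  54  61  63  58  59]
 [128 131 127 119 104  40  43  48  54  60  67  60  72  60  60  52  59  59  57  63  62  58  57]
 [134 115 142  98  83  37  54  65  62  56  57  55  57  53  55  62  61  62  57  54  60  65  65]]
```

```bash

python3 -m handwheel '[[[0,0,0],[0.004,0,0.02],0],[[0,0,0],[0,0,0.02],0],[[0,0,0],[0,0,0.016],0],[[0,0,0],[0,0,0.01],0],[[0,0,0],[0,0,0.005],0]]' >/dev/null
python3 -m handwheel '[[[0,0,0],[0,0,0],0],[[0,0,0],[0,0,0],0.4],[[0,0,0],[0,0,0],0.5],[[0,0,0],[0,0,0],0.6],[[0,0,0],[0,0,0],0.6]]'
python3 -m handwheel '[[[0,0,0],[0,0,0],0.65],[[0,0,0],[0,0,0],0.7],[[0,0,0],[0,0,0],1],[[0,0,0],[0,0,0],1],[[0,0,0],[0,0,0],1]]'
```

```text
clock: 42.1
eef_pos: [546.9, 140.6, 89.2]
tool_rot: [3.141, -0.001, 1.179]
force: [-1.1, -0.8, -0.1]
width: 39.0
gripper_force: 0.0
clock: 42.52
eef_pos: [547.5, 140.3, 89.6]
tool_rot: [3.14, -0.001, 1.179]
force: [1.1, -0.3, 6.7]
width: 22.3
gripper_force: 53.3
```

```bash

python3 -m handwheel '[[[0,0,0],[0,0,0],1],[[0,0,0],[0,0,-0.01],1],[[0,0,0],[0,0,-0.025],1],[[0,0,0],[0,0,-0.035],1],[[0,0,0],[0,0,-0.04],1]]'
python3 -m handwheel '[[[0,0,0],[0,0,-0.035],1],[[0,0,0],[0,0,-0.015],1],[[0,0,0],[0.0111,-0.0102,0],1],[[0,0,0],[0.0223,-0.0204,0],1],[[0,0,0],[0.0223,-0.0204,0],1]]'
python3 -m handwheel '[[[0,0,0],[0.0223,-0.0204,0],1],[[0,0,0],[0.0223,-0.0204,0],1],[[0,0,0],[0.0223,-0.0204,0],1],[[0,0,0],[0.0223,-0.0204,0],1],[[0,0,0],[0.0223,-0.0204,0],1]]' >/dev/null
python3 -m handwheel '[[[0,0,0],[0.0111,-0.0102,0],1],[[0,0,0],[0,0,0],1],[[0,0,0],[0,0,0],1],[[0,0,0],[0,0,0],1],[[0,0,0],[0,0,0],1]]'
python3 - <<'E'
from h import *
print(delta([464.5,367.5,139.5]),delta([464.5,367.5,139.5]))
w=grab("wrist");cv2.imwrite("pics/w14.png",w["pixels"][:,:,::-1])
im=w["pixels"];v=dict(w);v["pose"]=np.array(w["T_tool_cam"])
# dome rim & base lip: print row transitions (brightness) 
for r in (60,90,120,150,180): print(r,np.where(np.abs(np.diff(im[r].min(1).astype(int)))>40)[0])
print("exp rim r76 at tool z 89.5:",[proj(v,[76*np.cos(a),76*np.sin(a),89.5]) for a in np.radians([0,45,90,-45,-90])])
p=[464.5,367.5,59];print("exp lip:",[proj(w,[p[0]+88.5*np.cos(a),p[1]+88.5*np.sin(a),59]) for a in np.radians([67.6,22.6,112.6,-22.4,157.6])])
E
```

```text
clock: 42.93
eef_pos: [544.4, 140.4, 198.5]
tool_rot: [-3.137, 0.003, 1.179]
force: [0.2, 1.1, -0.4]
width: 21.9
gripper_force: 53.2
clock: 43.35
eef_pos: [520.1, 211.1, 249.4]
tool_rot: [-3.141, -0.0, 1.176]
force: [0.7, 0.6, -1.0]
width: 22.2
gripper_force: 53.2
clock: 44.18
eef_pos: [464.3, 365.8, 248.9]
tool_rot: [3.141, 0.001, 1.176]
force: [0.3, -0.3, -2.1]
width: 22.2
gripper_force: 53.2
[ 0.0017 -0.0005  0.1094] [ 0.0017 -0.0005  0.1094]
60 [ 94 153 154]
90 [112 169 170]
120 [129 184 185 260 261 262 367 368]
150 []
180 [163]
exp rim r76 at tool z 89.5: [array([312. , 110.9]), array([379.9, 140.4]), array([402.2, 205.3]), array([244.1, 140.3]), array([222.1, 205.1])]
exp lip: [array([311.9,  98.9]), array([368.1, 123.4]), array([256. , 123.7]), array([387.5, 178.3]), array([237.2, 178.7])]
```

```bash
python3 - <<'E'
from h import *
w=grab("wrist");im=w["pixels"].min(2);np.set_printoptions(linewidth=220)
for c in (300,315,330): print(c,im[90:225:3,c])
for r in (160,175,190,205): print(r,im[r,205:260:2],"|",im[r,370:425:2])
s=grab("side");t=grab("top")
for d in (s,t): print([proj(d,p) for p in ([464,367,160],[464,367,245],[464,367,275])])
g=t["pixels"].max(2)
E
```

```text
300 [ 46  46  44  73 235 155 232 238 104 109 159 164 141 145 142 161 150 173 177 177 178 173 153 153 156 157 158 158 161 160 159 158 186 216 207 207 206 186 187 187 189 191 191 191 189]
315 [ 42  39  27 170 204 174 235 236  83 149 158 127 131 132 128 133 143 173 177 175 173 175 177 180 179 180 204 202 187 180 161 157 158 157 156 182 184 187 188 191 191 190 192 192 192]
330 [ 30  28  29  26 237 176 224 237  94 100 131 130 122 127 131 137 138 160 177 181 175 170 172 174 176 177 178 179 180 179 177 185 191 191 188 182 190 191 187 183 195 183 183 183 190]
160 [ 38  39  38  39  43  45  37  36  36  63 110 114 114 113 116 116 111 112 158 162 147 162 183 212 217 217 217 216] | [191 190 191 188 171 153 130 125 137 143 130 130 134 124  99  96  94  78  34  27  32  32  31  29  30  34  30  30]
175 [ 47  45  41  37  52 109 122 120 119 114 117 124 121 126 134 156 158 187 216 183 183 193 203 222 221 221 221 220] | [197 195 194 195 194 186 178 172 175 190 157 144 142 142 134 136 135 130 122  97  97  99  71  30  30  30  30  27]
190 [ 33  72 123 125 125 119 119 121 128 141 139 134 137 163 165 164 165 166 194 220 188 187 191 198 208 224 224 223] | [200 200 198 198 192 180 176 178 194 162 148 149 147 147 151 154 153 156 152 137 130 128 106  97  97  86  34  29]
205 [129 131 129 119 127 134 136 135 138 146 138 136 151 169 168 171 171 169 169 168 169 218 218 195 195 195 199 210] | [221 210 192 181 183 196 183 160 159 157 156 156 155 150 149 151 150 153 155 150 150 148 142 130 114 100  98  97]
[array([198.9, 158.1]), array([193.1, 136.1]), array([191. , 127.8])]
[array([196.9, 214.5]), array([191.1, 197.5]), array([189. , 191.1])]
```

```bash

python3 -m handwheel '[[[0,0,0],[0.0035,0,0.02],1],[[0,0,0],[0,0,0.03],1],[[0,0,0],[0,0,0.025],1],[[0,0,0],[0,0,0.012],1],[[0,0,0],[0,0,0.008],1]]'
python3 -m handwheel '[[[0,0,0],[0,0,0.005],1],[[0,0,0],[0,0,0.003],1],[[0,0,0],[0,0,0.002],1],[[0,0,0],[0,0,0],1],[[0,0,0],[0,0,0],1]]'
```

```text
clock: 44.8
eef_pos: [464.5, 370.2, 152.0]
tool_rot: [-3.14, 0.002, 1.178]
force: [-0.4, -0.7, -1.8]
width: 22.0
gripper_force: 53.3
clock: 45.22
eef_pos: [465.5, 371.1, 144.3]
tool_rot: [3.141, -0.001, 1.179]
force: [-0.1, 0.8, -1.2]
width: 22.1
gripper_force: 53.3
```

```bash

python3 -m handwheel '[[[0,0,0],[0,0,0.002],1],[[0,0,0],[0,0,0.001],1],[[0,0,0],[0,0,0],1],[[0,0,0],[0,0,0],1]]'
python3 -m handwheel '[[[0,0,0],[0,0,0.001],1],[[0,0,0],[0,0,0.001],1],[[0,0,0],[0,0,0],1],[[0,0,0],[0,0,0],1]]'
```

```text
clock: 45.55
eef_pos: [465.0, 370.8, 140.6]
tool_rot: [-3.142, -0.0, 1.179]
force: [0.3, 0.5, -1.9]
width: 22.0
gripper_force: 53.3
clock: 45.88
eef_pos: [465.3, 370.9, 139.6]
tool_rot: [-3.142, -0.001, 1.179]
force: [-1.0, -0.5, 6.5]
width: 22.1
gripper_force: 55.4
```

```bash

python3 -m handwheel '[[[0,0,0],[0,0,0],0.65],[[0,0,0],[0,0,0],0.6],[[0,0,0],[0,0,0],0.5],[[0,0,0],[0,0,0],0.4],[[0,0,0],[0,0,0],0.3]]'
python3 -m handwheel '[[[0,0,0],[0,0,0],0],[[0,0,0],[0,0,-0.02],0],[[0,0,0],[0,0,-0.03],0],[[0,0,0],[0,0,-0.03],0],[[0,0,0],[0,0,-0.03],0]]'
python3 -m handwheel '[[[0,0,0],[-0.03,0,-0.02],0],[[0,0,0],[-0.03,0,0],0],[[0,0,0],[-0.03,0,0],0],[[0,0,0],[0,0,0],0],[[0,0,0],[0,0,0],0]]'
python3 - <<'E'
from h import *
w=grab("wrist");im=w["pixels"];cv2.imwrite("pics/w15.png",im[:,:,::-1])
m=(im.max(2)<60).astype(np.uint8);m[290:]=0;k,l,st,c=cv2.connectedComponentsWithStats(m)
for i in range(1,k):
    x,y,ww,hh,a=st[i];p=unp(w,*c[i],161)
    if a>100 and np.hypot(p[0]-464,p[1]-368)<60: print("knob",st[i],p)
print("pred knob",proj(w,[464.5,368,161]))
b=im.min(2);u,v=proj(w,[464.5,368,59]).astype(int);print(u,v)
for r in (v-20,v,v+20): print(r,"L",b[r,u-110:u-40:2],"R",b[r,u+40:u+110:2])
print("exp lip half-width",[proj(w,[464.5+r*.924,368-r*.382,z]) for r,z in [(88.5,59),(76,50),(-88.5,59),(-76,50)]])
E
```

```text
clock: 46.3
eef_pos: [465.0, 370.8, 138.4]
tool_rot: [-3.142, 0.0, 1.179]
force: [0.1, 0.9, 0.1]
width: 59.4
gripper_force: 0.0
clock: 46.72
eef_pos: [464.9, 370.4, 249.5]
tool_rot: [-3.142, 0.001, 1.179]
force: [0.2, 0.6, -0.0]
width: 85.4
gripper_force: 0.0
clock: 47.13
eef_pos: [430.2, 286.5, 269.0]
tool_rot: [-3.141, -0.001, 1.176]
force: [0.4, 0.5, -0.3]
width: 85.2
gripper_force: 0.0
knob [299  81  31  32 759] [465.3 366.8 161. ]
pred knob [312.7  95.6]
313 101
81 L [ 40  42  42  43  44  43  44  43  43  41  43  43  44  42  41  40  41  40
  57 189 179 157 140 151 152 149 159 202 206 207 206 190 170 170 169] R [192 192 192 191 190 186 183 183 197 197 179 168 166 171 149 130 126 129
 171  78  30  30  31  31  30  28  28  29  31  28  28  27  29  30  32]
101 L [ 44  46  37  38  45  44  41  41  41  38  40  40  42  43  42  39  40  36
 141 217 168 161 147 154 152 165 209 212 213 206 199 198 203 202 202] R [183 189 194 195 192 191 190 193 188 197 197 177 165 164 160 140 127 119
 137 159  45  34  37  34  35  35  33  33  33  31  29  28  34  33  31]
121 L [ 41  43  38  38  37  38  41  42  43  43  43  41  45  45  44  45  44  43
  44  43 171 219 167 165 144 154 158 170 217 219 219 212 206 205 207] R [194 194 189 191 187 190 188 196 197 177 162 154 143 138 134 118 126 170
  75  32  33  35  37  36  36  36  47  51  51  50  44  43  47  48  46]
exp lip half-width [array([389.5, 101.8]), array([377.1, 102.2]), array([237.1, 102.1]), array([249.5, 102.4])]
```

```bash
python3 - <<'E'
from h import *
w=grab("wrist");b=w["pixels"].min(2);np.set_printoptions(linewidth=230)
print("top",b[0:80:2,315]);print("bot",b[100:200:2,315])
for n,r,z in [("lip",88.5,59),("rim",76,50),("shoulder",74,100)]:
    print(n,[proj(w,[464.5+k*r*.382,367.8+k*r*.924,z]) for k in (1,-1)])
t=grab("top");s=grab("side")
im=t["pixels"];m=(im.max(2)<75).astype(np.uint8);p=proj(t,[464.5,368,158]);print("top pred knob",p)
u,v=p.astype(int);print(im[v-8:v+14,u-10:u+12].max(2))
E
```

```text
top [182 182 177  79  44  43  42  42  63 161 168 122 136 146 154 147 144 155 182 199 201 203 189 191 193 193 193 193 194 195 194 193 193 193 193 193 192 192 192 192]
bot [ 41  40  41  39  36  30  26  22 149 198 198 200 201 202 203 203 205 206 206 205 203 203 202 201 200 196 195 193 188 192 205 200 157 138 135 196 164 134 212 213  54  43  44  46  47  46  44  47  50  50]
lip [array([313.5,  16.7]), array([313.5, 178.2])]
rim [array([313.5,  32.1]), array([313.5, 167. ])]
shoulder [array([313.3,  19.5]), array([313.4, 172.9])]
top pred knob [196.7 214.9]
[[ 59  76 101 124 146 165 175 177 174 167 161 163 172 180 181 176 171 171 175 181 188 193]
 [ 56  66  84 111 137 157 173 181 186 186 186 193 201 206 205 198 186 178 173 174 179 185]
 [ 74  95 119 144 164 179 189 197 204 206 209 213 217 220 220 217 209 197 184 175 174 178]
 [115 141 162 177 189 199 205 212 216 217 217 217 220 224 227 227 226 219 207 189 177 173]
 [156 177 188 197 205 211 216 219 218 214 205 200 203 215 224 228 230 229 226 211 191 174]
 [181 193 202 208 214 218 220 216 204 185 162 148 158 183 209 224 231 233 232 222 197 1
[... 760 characters left out ...]
9 198 137  74  40  34  33  35  47  82 143 200 228 234 238 241]
 [230 231 234 236 237 237 234 215 169 115  80  65  60  67  91 131 180 217 231 235 238 240]
 [229 231 235 238 239 239 238 230 207 176 150 127 117 125 149 182 211 228 233 235 239 240]
 [229 233 237 239 240 240 240 237 231 222 207 190 179 181 195 211 224 231 234 237 239 242]
 [232 236 239 240 240 241 240 239 237 234 230 225 216 211 214 218 225 231 236 239 241 243]
 [236 239 240 240 240 240 239 238 238 237 235 232 227 220 217 218 223 231 237 240 243 245]
 [239 240 240 240 239 238 237 237 236 236 236 235 230 225 220 220 226 232 238 242 244 246]
 [240 241 239 239 238 237 237 236 236 236 236 235 233 229 225 226 229 235 240 243 246 247]]
```

```bash
python3 -c "
from cell import ctrl
print(ctrl.finish_job())"
```

```text
the job is handed in; nothing more can be done
None
```

The job is handed in: the rack is seated in the base, all three eggs stand point down in rings of their own, and the dome sits centred inside the lip. The arm was clear and the clock read about 47 s. I checked the dome from pixel measurements rather than a final picture, and the hand-in gave no verdict.

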